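Third hand: hold the sachet caddy pressed into its mounting bracket

ROBOT

A 6-joint arm with a two-finger parallel gripper is mounted at the origin on a cart in front of the work surface, level with it; the furniture and walls round the work are solid. World frame = base frame: x ahead of the robot, y to its left, z up, the work surface at z = 0. Lengths are in m, angles in rad, forces in N, time in s.
With the tool pointing down it reaches from about 0.3 to 0.875 m from the base axis. Payload 6.4 kg.
Tool frame: the origin (TCP) lies at the very end of the fingers, on their centre line; the grasp point (between the pads) lies 19 mm behind it; x points along the fingers, y is the direction in which the jaws open and shut, and the axes are right-handed (so a half turn about x gives the same grasp; the last joint's range is limited). The gripper opens to 85 mm and grips with 20 to 120 N. Pads are 22 mm wide; open, the fingers measure 114 mm over their backs; the gripper's body (76 mm by 85 mm) begins 54 mm behind the grasp point. The pads swing forward as they close: fully open they stand 13 mm farther back than shut.
Start: joints at [0.92, 0.181, 1.607, -0, 1.354, -0.206], TCP at [0.247, 0.519, 0.231] pointing down, gripper open.
Joint ranges: [-2.99, 2.99], [-0.89, 2.07], [0.3, 2.58], [-1.14, 4.28], [0, 2.63], [-3.12, 3.12]. Speed limits (rad/s): [2.57, 2.57, 3.01, 3.14, 3.14, 3.14].

INTERFACE

Orientations are given as [roll, pitch, yaw] about the fixed x, y, z axes, in that order (R = Rz(yaw) Ry(pitch) Rx(roll)).
In Python, from rig import robot gives the robot as it stands. The module is installed in compiled form; this text tells all that it offers.
- The arm moves only by the tool apply_moves, never from a script. Its arguments are lists of equal length, an entry for each row: "delta_pos": the shift along the tool's x, y, z in cm, a list of three; "angular": the turn, a rotation vector about the tool's x, y, z in degrees, a list of three; "jaw": the closure, from 0 (fully open) to 1 (shut). In form: {"delta_pos": [[x, y, z], ...], "angular": [[ax, ay, az], ...], "jaw": [jaw, ...]}. A call has exactly 5 rows; each row is the pose to reach, as a shift and turn from the pose commanded when the call began, along the tool's axes at that moment; what a row does not reach only later rows make up. A row lasts 1/8 s, in which the tool goes at most 62.5 mm and 10.7 degrees, less where a joint would pass 70% of its speed; a pose out of reach is approached as far as the arm can. A call with a gripper value outside its range is refused whole. The fingers move at their own pace and stop on an object; "newtons" is the grip in N (left out, the last holds). Time passes only in rows, so rows that repeat a pose let the fingers close, or fill a call up. It gives the time, the measured TCP pose, the force and the opening at its end, in the units of the state.
- robot.get_obs(): the state, without advancing time (a new reading comes with each control period).
- robot.grab_frame(name): name is "scene" or "top" or "wrist"; returns a dict with "img" (480x640x3 uint8, red, green, blue), "intrinsics" (3x3 intrinsics, pixels), "origin" and "orientation" of the camera in the world. Camera axes: x right, y down, z forward; pixel columns grow to the right and rows downward; lengths in m; the calibration is good to about 2 mm. A picture is of the moment at which its call begins. There is no depth.
- robot.finish_job(): hands the job in, once; it reports no verdict.
The state is a dict: "time": time; "q": joint angles; "joint_vel": joint speeds; "tau": joint torques, N m; "tool_pos": TCP position; "eef_rot": TCP orientation; "force": force on the tool from outside, world axes, zero at the start; "wrist_torque": the same for the moment, N m; "opening": finger opening in m.
Only numpy, scipy, OpenCV 4.12 (cv2) and the standard library are available. Lean on these libraries where they do the work, as an engineer would, in place of code of your own. Each camera call takes 0.05 s, during which the arm holds its last target.

TASK

I want to screw the wooden sachet caddy to the blue mounting bracket: set it squarely and flat on the bracket's base, up against the side stop, and press it back into the orange-faced sprung plate until the plate is half-way along its 20 mm travel, which puts about 10 N on it. Keep that push steady for at least three seconds and finish while still holding the caddy pressed there, so that I can drive the screws; never jam the plate on its end stop, and leave the cup, the spice jar and the screwdriver alone.

Things in the scene. Friction and masses are not known exactly. Their poses are not given: they have to be found in the camera images.
- bracket: Blue metal mounting bracket, fixed to the worktop; place and yaw vary. Origin on the worktop; x points in the pressing direction, from the open front to the rear fence; y left, z up. Base 8 mm high, topped by a slippery white nylon sheet (x -56 to +57 mm); base x -75 to +75, y -68 to +63 mm. Rear fence 74 mm high, front face at x = +67 mm. The right side and the front are open.
- bracket_seat (a point): Point on the top of the bracket's base, straight above its origin, same axes. Left of it stands the side stop: 34 mm high over the worktop, x -47 to +37 mm, inner face at y = +55 mm. A caddy that is square, flat on the base and against the side stop has its centre line at y = 0.
- plate: Sprung plate in front of the rear fence, orange face 78 mm wide, 28 mm high towards the front. Origin at the face's centre: at rest x = +39, y = 0, z = 48 mm in the bracket's frame. Slides along its +x up to 20 mm (end stop) against a spring of 1000 N/m without preload: in by 10 mm is 10 N. The hand may push a little more (friction): go by the plate.
- caddy: Light wooden sachet caddy, loose, about 0.4 kg: open box, 80 mm along its x, 110 mm along its y, walls 56 mm high and 4 mm thick, parted by a carrying fin along its x. Origin at the centre of its underside, z up. Either of its two 110 mm wide faces may be pressed on the plate (the -x one has a darker band).
- caddy_center (a point): Point on the caddy's centre line, 45 mm above its underside (half-way up). It stands at 45 mm on the worktop and at 53 mm on the bracket's base.
- caddy_grip (a point): Grip point in the caddy's upright carrying fin, in its middle, 78 mm above the underside. The fin runs along the caddy's x, is 12 mm thick, 60 mm long, its top 90 mm above the underside. Take it from above, fingers closing along the caddy's y; 45 mm are free on each side of it, and the box walls end 22 mm below this point. Axes as the caddy's.
- cup_center (a point): White espresso cup with handle, 61 x 79 x 56 mm, bystander; point on it half-way up.
- jar_center (a point): Small spice jar with red cap, 44 mm across, 90 mm high, bystander; its centre.
- driver: Screwdriver lying on the worktop along its own x, about 200 mm long, bystander, for the person who will drive the screws.
- espresso_cup: The espresso cup again, origin at its underside.
- spice_jar: The spice jar again, origin at the centre of its underside.
Mind the look-alikes: they are no part of the job. What is shaped like the caddy but pink is not meant.

How it is judged:
On the way:
1. the caddy, flat on the base, square and up against the side stop, presses the plate with 6 to 15 N (plate in by 5.5 to 15.5 mm) for 3 s, held by the robot (contact force between caddy and plate between 6 and 15 N and x of plate in the frame of bracket between 0.0445 and 0.0545 m and y of caddy_center in the frame of bracket between -0.006 and 0.004 m and z of caddy_center in the frame of bracket between 0.05 and 0.056 m and angle between the x axis of caddy and the x axis of bracket, either way round below 0.09 rad and angle between caddy's own z axis and vertical below 0.07 rad and contact force between the fingers and caddy above 1 N and linear speed of caddy below 0.02 m/s), for 3 s.
At the end, for the whole second after the job is handed in: Held by the fingers (over 1 N) and at rest, the caddy presses the plate with 6 to 15 N (plate in 5.5 to 15.5 mm), stands on the base (height within 3 mm, tilt under 4 degrees), square to the bracket within 5 degrees, at most 6 mm off the side stop (all of step 1); the arm keeps its last pose, push and grip.
It fails at once if the caddy is jammed against the plate with over 22 N (contact force between caddy and plate above 22 N).
It fails at once if the plate is driven onto its end stop (x of plate in the frame of bracket above 0.0585 m).
It fails at once if the cup, the spice jar or the screwdriver is moved by more than 30 mm or a standing one is tipped (distance of any of cup_center, jar_center, driver from where it was at the start of the episode above 0.03 m or angle between any of espresso_cup, spice_jar's own z axis and vertical above 0.35 rad).
It also fails if it takes over 54 s, if anything falls off the work surface, if the arm or the gripper's body presses on something with over 40 N, if the wrist force passes 120 N, or if a joint passes its speed limit or range.

## Working session

There is one attempt and no reset: what is moved stays moved. The work goes in short steps, Python scripts to look and compute and a tool call to move; the robot and the scene stay as the last step left them, time stands still between calls to the robot, and variables do not carry over. Pictures are saved under pics/ and viewed, and the job is handed in when it is done.

Besides the shell and the picture viewer there is one more tool, called after ">>>" in YAML: its name, and indented under it one key for each argument. apply_moves: Moves the arm, as the interface text tells. Its arguments: {"type":"object","properties":{"delta_pos":{"type":"array","items":{"type":"array","items":{"type":"number"}}},"angular":{"type":"array","items":{"type":"array","items":{"type":"number"}}},"jaw":{"type":"array","items":{"type":"number"}},"newtons":{"type":"number"}},"required":["delta_pos","angular","jaw"]}

```bash
mkdir -p pics; python3 - <<'E'
from rig import robot
import cv2,pickle
o=robot.get_obs();print(o)
for n in ["scene","top","wrist"]:
    f=robot.grab_frame(n);cv2.imwrite(f"pics/{n}0.png",f["img"][...,::-1]);pickle.dump(f,open(f"{n}0.pkl","wb"))
    print(n,f["intrinsics"],f["origin"],f["orientation"])
E
```

```text
{'time': 0.0, 'q': array([ 9.19701811e-01,  1.81532095e-01,  1.60800167e+00, -3.81321091e-05,
        1.35378066e+00, -2.06308999e-01]), 'joint_vel': array([ 9.08425424e-04, -1.35907970e-04, -3.19935929e-04,  7.90381358e-04,
        7.59350177e-04, -5.70841353e-05]), 'tau': array([-1.19263546e-03, -4.44884598e+01, -3.51331758e+01, -5.45230687e-04,
        9.41390317e-03,  3.48353922e-06]), 'tool_pos': array([0.24706428, 0.51861134, 0.23039224]), 'eef_rot': array([-1.75548933,  1.56907416, -2.20026661]), 'force': array([0.43680259, 0.33509204, 0.77440645]), 'wrist_torque': array([ 0.02283421, -0.0320983 , -0.02099019]), 'opening': 0.08523398397073056}
scene [[591.82062031   0.         312.9484307 ]
 [  0.         591.82062031 232.06184352]
 [  0.           0.           1.        ]] [-0.3693037  -0.94727425  0.67282127] [-1.99946026e+00  3.45163531e-04 -7.67091580e-01]
top [[510.89523363   0.         317.36443967]
 [  0.         510.89523363 243.80278617]
 [  0.           0.           1.        ]] [ 0.30424126 -0.01637799  1.34331942] [-2.96313253 -0.01021235 -1.56986811]
wrist [[378.58819936   0.         329.68906208]
 [  0.         378.58819936 234.32789073]
 [  0.           0.           1.        ]] [0.1805802  0.54953012 0.37293522] [2.84768432e+00 2.82926184e-03 1.12653068e+00]
```

View pics/scene0.png

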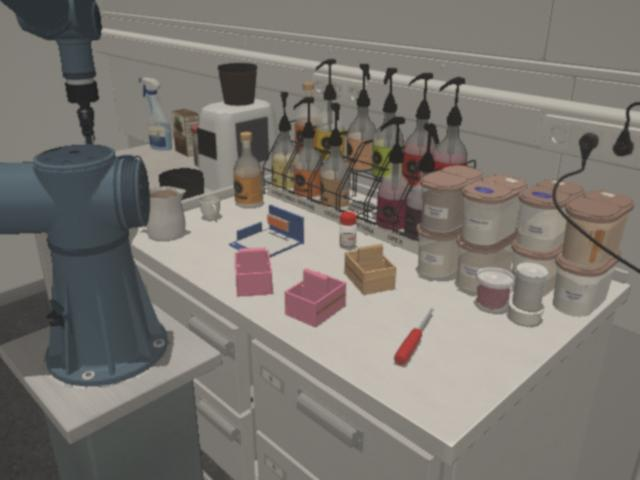

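View pics/top0.png

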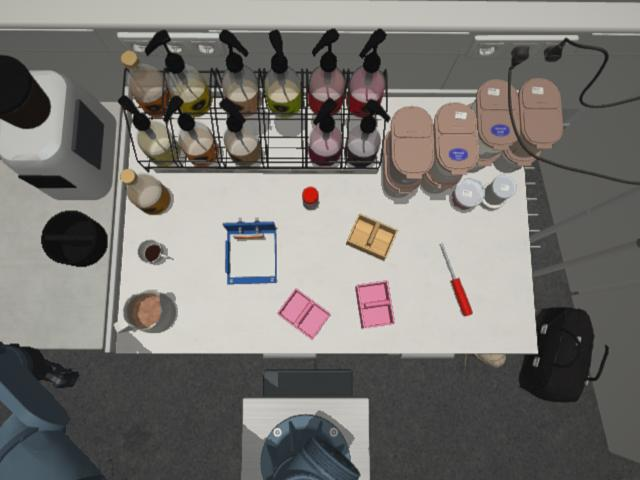

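View pics/wrist0.png

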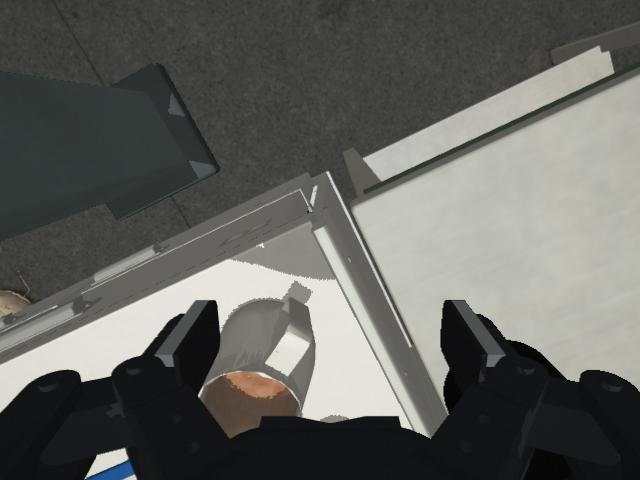

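The wooden caddy is at about (372,237) in the top view, with the bracket at about (251,252) and its fence up, towards world +x. The pink look-alikes are at (304,313) and (376,304), the cup is at (153,252), the jar at (311,197) and the driver at (457,285). I'll zoom in next.

```bash
cat > h.py <<'E'
import numpy as np,cv2,pickle
from scipy.spatial.transform import Rotation as R
def rot(rpy): return R.from_euler('xyz',rpy).as_matrix()
def ray(f,u,v):
    d=rot(f["orientation"])@(np.linalg.inv(f["intrinsics"])@np.array([u,v,1.]));return np.array(f["origin"]),d/np.linalg.norm(d)
def atz(f,u,v,z):
    o,d=ray(f,u,v);return o+d*(z-o[2])/d[2]
def proj(f,p):
    c=rot(f["orientation"]).T@(np.array(p)-f["origin"]);q=f["intrinsics"]@c;return q[:2]/q[2]
def tri(obs):
    A=np.zeros((3,3));b=np.zeros(3);L=[ray(*o) for o in obs]
    for o,d in L:
        M=np.eye(3)-np.outer(d,d);A+=M;b+=M@o
    p=np.linalg.solve(A,b);return p,[np.linalg.norm((np.eye(3)-np.outer(d,d))@(p-o)) for o,d in L]
def load(n): return pickle.load(open(n,"rb"))
def snap(robot,n,tag):
    f=robot.grab_frame(n);pickle.dump(f,open(f"{n}{tag}.pkl","wb"));cv2.imwrite(f"pics/{n}{tag}.png",f["img"][...,::-1]);return f
def crop(f,x,y,w,h,s,name):
    im=cv2.resize(f["img"][y:y+h,x:x+w,::-1],None,fx=s,fy=s,interpolation=cv2.INTER_CUBIC);cv2.imwrite(name,im)
E
python3 - <<'E'
from h import *
t=load("top0.pkl");s=load("scene0.pkl")
crop(t,335,205,75,60,10,"pics/tc.png");crop(t,215,210,75,80,7,"pics/tb.png")
crop(s,225,200,90,60,8,"pics/sb.png");crop(s,335,235,70,60,10,"pics/sc.png")
E
```

```text
(no output)
```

View pics/tc.png

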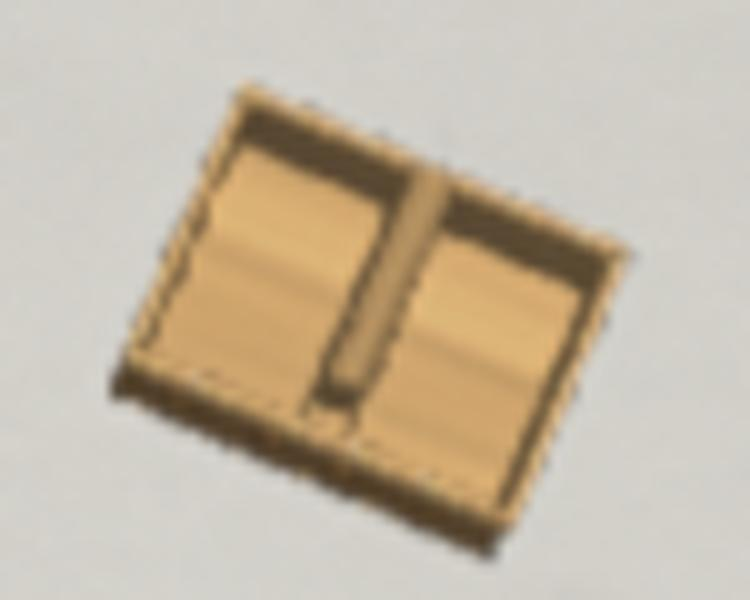

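View pics/tb.png

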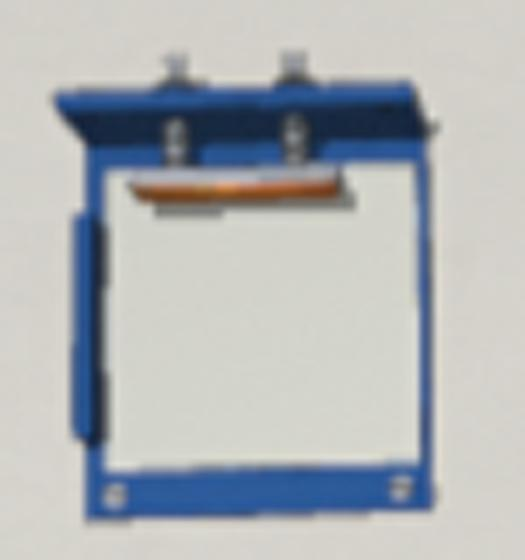

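View pics/sb.png

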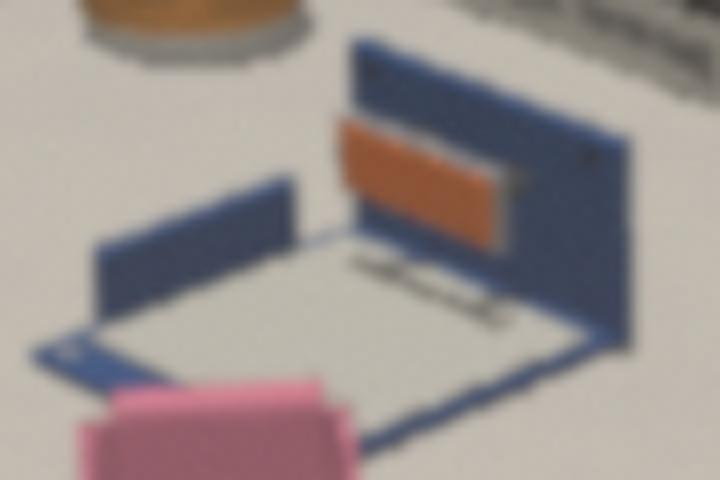

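View pics/sc.png

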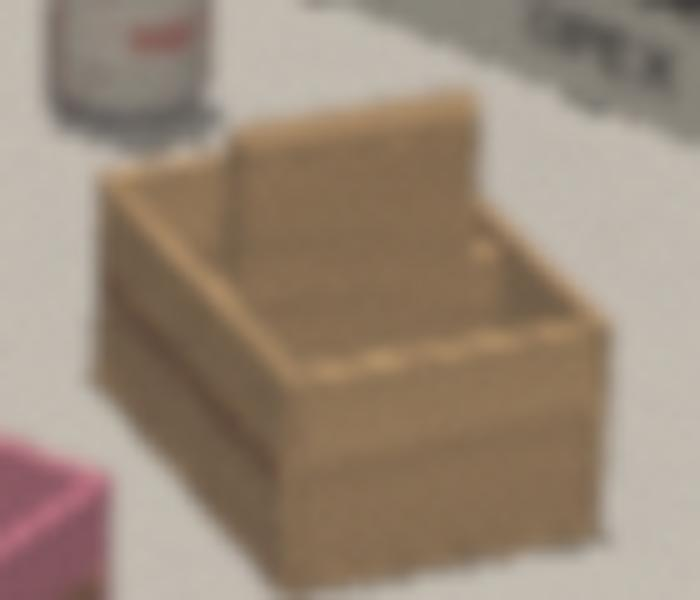

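```bash
cat > fit.py <<'E'
from h import *
from scipy.optimize import least_squares
def fit(obs,x0,full=False):
    # obs: (frame,u,v,p_mm)
    def res(x):
        Rm=R.from_euler('z',x[3]).as_matrix();o=[]
        for f,u,v,p in obs:
            o+=list(proj(f,Rm@(np.array(p)/1000)+x[:3])-[u,v])
        return np.array(o)
    r=least_squares(res,x0,loss='soft_l1');return r.x,res(r.x).reshape(-1,2)
E
python3 - <<'E'
from fit import *
t=load("top0.pkl");s=load("scene0.pkl")
def c(f,x0,y0,sc):
    return lambda u,v,p:(f,x0+(u+.5)/sc-.5,y0+(v+.5)/sc-.5,p)
np.set_printoptions(precision=4,suppress=True)
T=c(t,335,205,10);S=c(s,335,235,10)
ot=[T(248,88,(40,55,56)),T(632,248,(40,-55,56)),T(512,525,(-40,-55,56)),T(125,355,(-40,55,56)),T(490,557,(-40,-55,0)),T(112,398,(-40,55,0)),
 ]
os=[S(290,375,(-40,-55,56)),S(103,178,(-40,55,56)),S(607,320,(40,-55,56)),S(285,592,(-40,-55,0)),S(95,385,(-40,55,0)),S(602,540,(40,-55,0)),S(235,135,(-30,6,90)),S(478,95,(30,6,90))]
for o in (ot,os,ot+os):
    x,r=fit(o,[.3,-.1,0,-.4]);print("caddy",x);print(np.abs(r).max(),end='\n')
T=c(t,215,210,7);S=c(s,225,200,8)
ot=[T(87,520,(-75,63,8)),T(433,508,(-75,-68,8)),T(105,468,(-56,63-7,8))][:2]+[T(74,440,(-47,59,34)),T(74,215,(37,59,34))][:0]+[T(425,150,(75,-68,8))][:0]+[T(132,185,(39,39,62)),T(342,180,(39,-39,62))]
os=[S(338,118,(39,39,62)),S(345,185,(39,39,34)),S(495,250,(39,-39,34)),S(500,180,(39,-39,62)),S(32,352,(-75,63,8)),S(97,245,(-47,55,34)),S(293,178,(37,55,34)),S(295,245,(37,55,8)),S(97,322,(-47,55,8))]
for o in (ot,os,ot+os):
    x,r=fit(o,[.27,.15,0,-0.]);print("br",x);print(r.T)
E
```

```text
caddy [ 0.565  -0.1741 -0.0246 -0.4125]
0.3753506417735366
caddy [ 0.591  -0.1444 -0.0233 -0.4218]
1.4553988983368527
caddy [ 0.5603 -0.171  -0.0017 -0.4209]
1.7025622928086364
br [0.5161 0.1459 0.001  0.0263]
[[-0.2392  0.5092 -0.4424  0.1932]
 [-0.5771 -0.0794  0.2884  0.3006]]
br [0.5009 0.1318 0.0089 0.0414]
[[-0.8347 -1.3574  0.3705 -0.4601 -1.178   0.6118  0.5385  0.6405  1.1489]
 [-1.0309  0.3466  0.6476 -0.6068 -0.9233  0.8502 -0.2252  0.2876  0.3668]]
br [ 0.5149  0.1473 -0.0004  0.04  ]
[[-0.3291  0.371  -1.1505 -0.5432 -0.3872 -0.9183  0.4889 -0.3378 -0.177
   1.4701  1.0467  1.1403  1.9933]
 [ 0.2708  0.0875  1.0842  0.6873 -0.8451  0.3908  0.5813 -0.5247 -1.1913
   0.761  -0.1633  0.2229  0.1434]]
```

```bash
cat > plan.py <<'E'
from h import *
np.set_printoptions(precision=3,suppress=True)
def plan(robot,pos,yaw,flip=None,R0=None,p0=None):
    """target: tool x down, tool y = +-(caddy y for yaw)"""
    o=robot.get_obs()
    if R0 is None:R0=rot(o["eef_rot"])
    if p0 is None:p0=o["tool_pos"]
    d=R0.T@(np.array(pos)-p0)*100
    y=np.array([-np.sin(yaw),np.cos(yaw),0]);
    for s in (1,-1):
        Y=s*y;X=np.array([0,0,-1.]);Rt=np.stack([X,Y,np.cross(X,Y)],1)
        print(s,"delta cm",d,"rotvec deg",np.degrees(R.from_matrix(R0.T@Rt).as_rotvec()))
    print("t",o["time"],"tool",o["tool_pos"],"q",o["q"],"F",o["force"],"open",o["opening"])
    print("R0\n",R0)
E
python3 - <<'E'
from plan import *
from rig import robot
o=robot.get_obs()
plan(robot,[.56,-.17,.23],-.415)
R0=rot(o["eef_rot"]);w=load("wrist0.pkl")
print("cam in tool",R0.T@(w["origin"]-o["tool_pos"]));print(R0.T@rot(w["orientation"]))
t=load("top0.pkl")
for n,u,v,z in [("jar",311,197,.09),("cup",153,252,.05),("bottle",152,192,.1)]:print(n,atz(t,u,v,z))
E
```

```text
1 delta cm [  0.106 -48.711  57.876] rotvec deg [-1.706 -0.018  0.074]
-1 delta cm [  0.106 -48.711  57.876] rotvec deg [178.294   0.116   0.028]
t 0.15 tool [0.247 0.519 0.231] q [ 0.92   0.181  1.608  0.     1.354 -0.206] F [-0.295 -0.431  0.164] open 0.08523345134238965
R0
 [[-0.001  0.43   0.903]
 [-0.001  0.903 -0.43 ]
 [-1.    -0.001 -0.   ]]
cam in tool [-0.142 -0.001 -0.073]
[[ 0.002 -0.29   0.957]
 [ 1.     0.001 -0.001]
 [-0.001  0.957  0.29 ]]
jar [ 0.651 -0.013  0.09 ]
cup [0.515 0.391 0.05 ]
bottle [0.66  0.386 0.1  ]
```

>>> apply_moves:
  delta_pos:
    - [0,-3.9,4.6]
    - [0,-7.8,9.3]
    - [0,-11.7,13.9]
    - [0,-15.6,18.5]
    - [0,-19.5,23.2]
  angular:
    - [0,0,0]
    - [0,0,0]
    - [0,0,0]
    - [0,0,0]
    - [0,0,0]
  jaw: [0,0,0,0,0]

```text
time: 0.78
tool_pos: [0.3732, 0.2415, 0.2313]
eef_rot: [0.738, 1.57, 0.294]
force: [2.1, 0.1, 0.5]
opening: 0.0856
```

>>> apply_moves:
  delta_pos:
    - [0,-3.6,4.2]
    - [0,-7.2,8.4]
    - [0,-10.8,12.6]
    - [0,-14.4,16.8]
    - [0,-18.0,21.0]
  angular:
    - [0,0,0]
    - [0,0,0]
    - [0,0,0]
    - [0,0,0]
    - [-1.7,0,0]
  jaw: [0,0,0,0,0]

```text
time: 1.4
tool_pos: [0.4854, -0.0114, 0.2312]
eef_rot: [1.123, 1.571, 0.708]
force: [0.6, 0.9, 0.1]
opening: 0.0855
```

```bash
python3 - <<'E'
from plan import *
from rig import robot
plan(robot,[.56,-.17,.23],-.415)
snap(robot,"wrist",1)
E
```

```text
1 delta cm [  0.124 -11.507  13.217] rotvec deg [ 0.011  0.006 -0.012]
-1 delta cm [  0.124 -11.507  13.217] rotvec deg [-179.989    0.018    0.009]
t 1.4 tool [ 0.485 -0.011  0.231] q [-0.269 -0.023  1.826  0.     1.339 -1.425] F [0.648 0.886 0.12 ] open 0.08546863622241363
R0
 [[ 0.     0.403  0.915]
 [ 0.     0.915 -0.403]
 [-1.     0.     0.   ]]
```

View pics/wrist1.png

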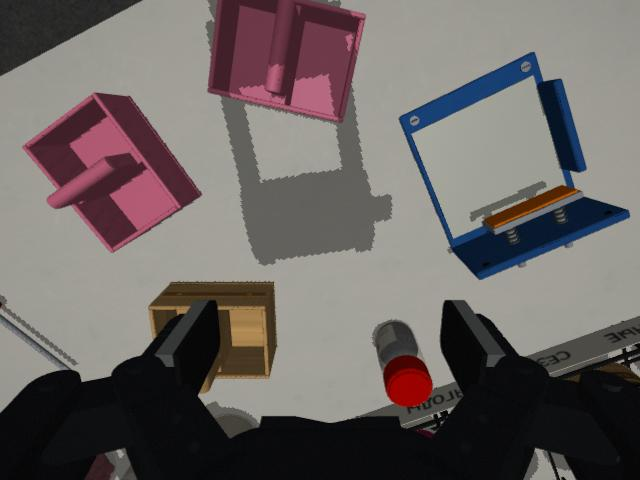

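This wrist view shows the whole bracket, with front corners at (534,53) and (400,118). The caddy is at about (213,330) and the jar at (405,375). I'll zoom for a precise fit.

```bash
python3 - <<'E'
from h import *
w=load("wrist1.pkl")
crop(w,390,40,250,245,3,"pics/w1b_full.png")
crop(w,395,45,125,95,6,"pics/w1b1.png");crop(w,515,45,120,95,6,"pics/w1b2.png");crop(w,440,175,125,95,6,"pics/w1b3.png");crop(w,515,140,120,95,6,"pics/w1b4.png")
E
```

```text
(no output)
```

View pics/w1b1.png

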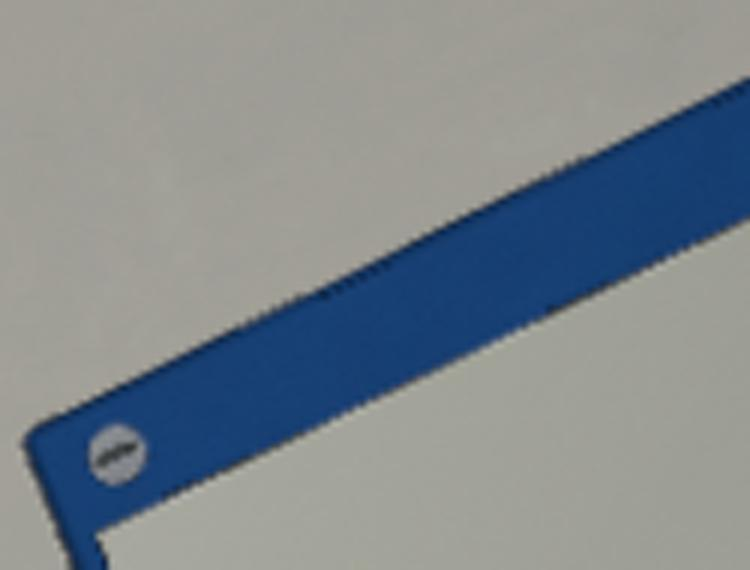

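View pics/w1b2.png

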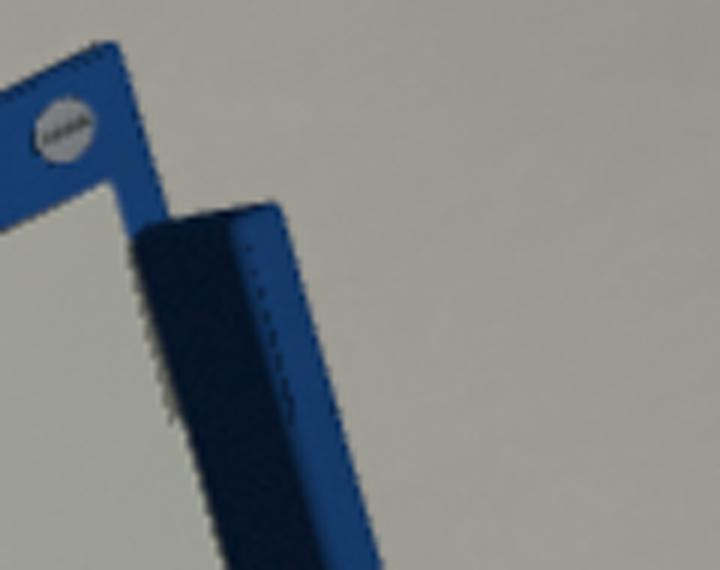

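View pics/w1b3.png

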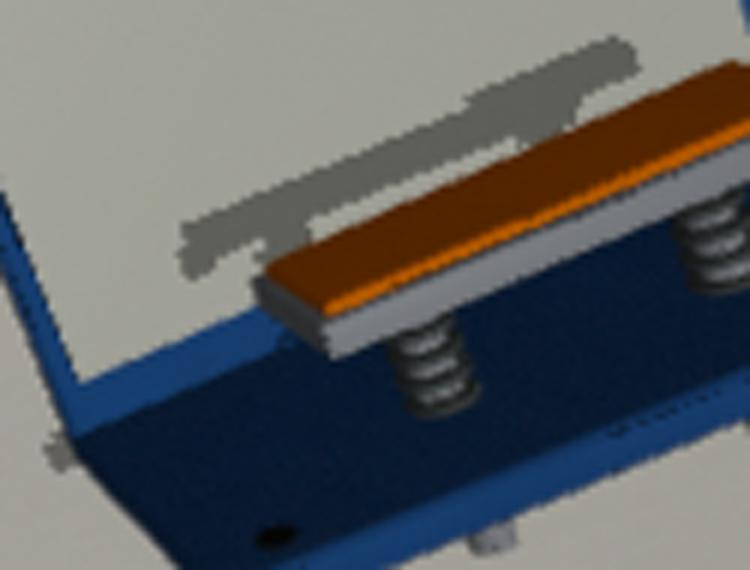

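View pics/w1b4.png

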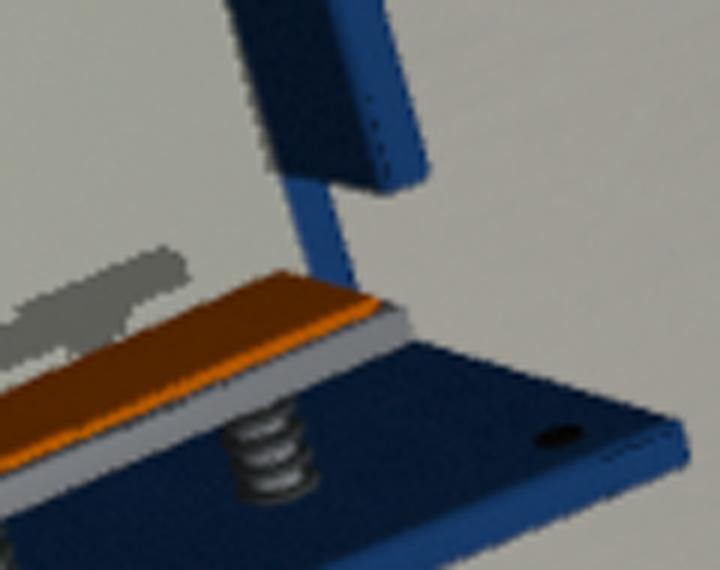

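```bash
cat > brfit.py <<'E'
from fit import *
np.set_printoptions(precision=4,suppress=True)
def c(f,x0,y0,sc):
    return lambda u,v,p:(f,x0+(u+.5)/sc-.5,y0+(v+.5)/sc-.5,p)
t=load("top0.pkl");s=load("scene0.pkl");w=load("wrist1.pkl")
T=c(t,215,210,7)
ot=[T(87,520,(-75,63,8)),T(433,508,(-75,-68,8)),T(132,185,(39,39,62)),T(342,180,(39,-39,62))]
a,b,d,e=c(w,395,45,6),c(w,515,45,6),c(w,440,175,6),c(w,515,140,6)
ow=[a(28,437,(-75,-68,8)),b(118,42,(-75,63,8)),b(138,235,(-47,55,8)),b(237,213,(-47,55,34)),e(275,177,(37,55,8)),e(385,190,(37,55,34)),
d(75,437,(67,-68,8)),d(265,272,(39,-39,34)),d(326,312,(39,-39,62)),e(280,272,(39,39,34)),e(380,303,(39,39,62))]
E
python3 - <<'E'
from brfit import *
for o in (ot,ow,ot+ow):
    x,r=fit(o,[.5,.15,0,0.]);print("br",x);print(r.T)
w=load("wrist1.pkl");crop(w,140,270,145,130,5,"pics/w1c.png")
E
```

```text
br [0.5161 0.1459 0.001  0.0263]
[[-0.2392  0.5092 -0.4424  0.1932]
 [-0.5771 -0.0794  0.2884  0.3006]]
br [ 0.5148  0.1474 -0.0028  0.0328]
[[ 0.127   1.8669 -1.0764 -1.4728  1.2795 -0.1477  0.3853 -3.7962 -1.6628
   0.5562  3.5002]
 [ 0.0633 -0.9915  1.5429  2.5343  0.1937  1.6548  0.4425 -1.3521  0.106
  -2.3604 -2.1971]]
br [ 0.5149  0.1473 -0.0028  0.0323]
[[-0.4007  0.2161 -0.8935 -0.3394  0.1336  1.8968 -1.0626 -1.4585  1.2512
  -0.1788  0.3302 -3.8386 -1.7088  0.5228  3.4631]
 [ 0.1735  0.3731  1.1317  0.9648  0.191  -0.7893  1.742   2.749   0.3965
   1.8721  0.5871 -1.1858  0.2859 -2.1522 -1.9715]]
```

View pics/w1c.png

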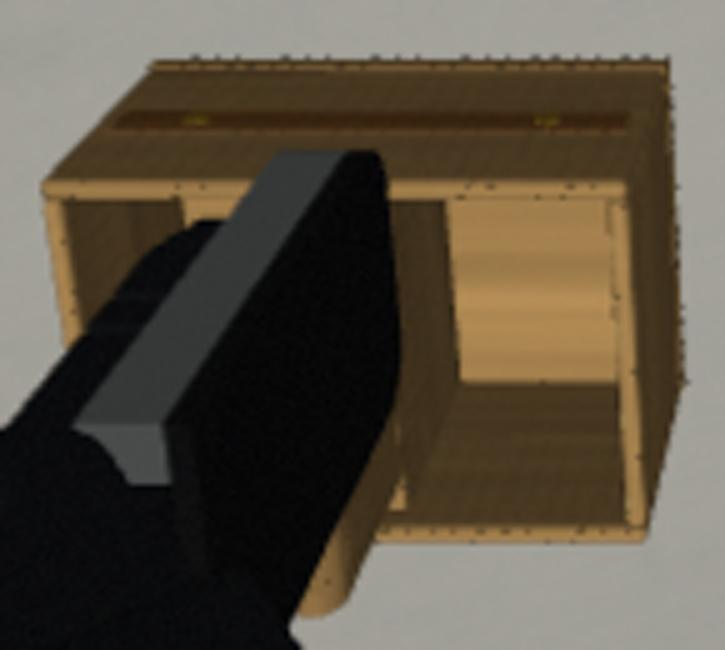

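```bash
python3 - <<'E'
from brfit import *
base=[o for o in ow if o[3][0]!=39]; pl=[o for o in ow if o[3][0]==39]
x,r=fit(base,[.5,.15,0,0.]);print("base",x);print(r.T)
x2,r=fit(pl,[.5,.15,0,0.]);print("pl",x2);print(r.T)
for f,u,v,p in ow:
    print(p, (R.from_euler('z',-x[3]).as_matrix()@(atz(f,u,v,p[2]/1000)-[x[0],x[1],0]))*1000)
p,e=tri([(t,*ot[2][1:3]),(w,*pl[3][1:3])]);print(p,e)
p,e=tri([(t,*ot[3][1:3]),(w,*pl[1][1:3])]);print(p,e)
p,e=tri([(t,*ot[0][1:3]),(w,*ow[1][1:3])]);print(p,e)
p,e=tri([(t,*ot[1][1:3]),(w,*ow[0][1:3])]);print(p,e)
E
```

```text
base [ 0.514   0.1474 -0.0026  0.0347]
[[-0.1646  1.6278 -1.2487 -1.6369  1.3057 -0.0974  0.4134]
 [-0.562  -1.9926  0.5982  1.5122 -0.6669  0.736  -0.1078]]
pl [ 0.5247  0.1553 -0.0231  0.0395]
[[-0.6119  1.0175 -1.078   0.514 ]
 [-0.5921  0.4295  0.0288  0.0495]]
(-75, -68, 8) [-74.6566 -68.4678   8.    ]
(-75, 63, 8) [-74.2544  59.9098   8.    ]
(-47, 55, 8) [-47.3765  54.8801   8.    ]
(-47, 55, 34) [-47.9583  55.1828  34.    ]
(37, 55, 8) [36.1099 52.4208  8.    ]
(37, 55, 34) [35.3536 53.874  34.    ]
(67, -68, 8) [ 65.7476 -68.8336   8.    ]
(39, -39, 34) [ 41.3061 -37.1249  34.    ]
(39, -39, 62) [ 38.9763 -38.6192  62.    ]
(39, 39, 34) [40.5665 36.461  34.    ]
(39, 39, 62) [39.1435 34.2815 62.    ]
[0.5557 0.1865 0.0548] [np.float64(0.000820776876941491), np.float64(0.0008207768769414834)]
[0.5567 0.11   0.0587] [np.float64(0.0015538603964914428), np.float64(0.0015538603964914185)]
[0.4382 0.207  0.0036] [np.float64(0.00029466917878589457), np.float64(0.0002946691787858764)]
[0.4426 0.0773 0.0041] [np.float64(0.0006659905139369793), np.float64(0.0006659905139370535)]
```

```bash
python3 - <<'E'
from brfit import *
T=c(t,335,205,10);C=c(w,140,270,5)
ot=[T(248,88,(40,55,56)),T(632,248,(40,-55,56)),T(512,525,(-40,-55,56)),T(125,355,(-40,55,56)),T(490,557,(-40,-55,0)),T(112,398,(-40,55,0))]
oc=[C(630,180,(-40,55,56)),C(43,182,(-40,-55,56)),C(645,542,(40,55,56)),C(668,62,(-40,55,0)),C(152,62,(-40,-55,0)),C(687,382,(40,55,0))]
for o in (oc,ot+oc):
    x,r=fit(o,[.5,-.15,0,-.4]);print(x);print(r.T)
# height of rim from two views
for i,j in ((3,0),(2,1),(0,2)):
    print("rim",tri([ot[i][:3],oc[j][:3]]))
E
```

```text
[ 0.5611 -0.1726 -0.0029 -0.4117]
[[-0.7445 -0.4246  0.4314  0.2055  1.656  -0.3955]
 [ 0.3404  0.1495  0.1094 -0.4794 -0.2862  0.0517]]
[ 0.5608 -0.1721 -0.0022 -0.4118]
[[-0.1905  0.6437  0.9184  0.0466  0.0977 -0.0648 -0.5718 -0.5123  0.5964
   0.3719  1.6259 -0.2372]
 [-0.7556 -0.0314  0.3108  0.2711  0.293  -0.1761  0.2793  0.0814  0.2021
  -0.5794 -0.3925  0.0745]]
rim (array([ 0.5471, -0.1059,  0.0516]), [np.float64(0.0001675929314252141), np.float64(0.00016759293142526286)])
rim (array([ 0.502 , -0.2038,  0.0569]), [np.float64(0.0005086269417796564), np.float64(0.0005086269417794637)])
rim (array([ 0.6174, -0.1377,  0.0557]), [np.float64(0.0005621279746280015), np.float64(0.000562127974628055)])
```

```bash
python3 - <<'E'
from plan import *
from rig import robot
plan(robot,[.561,-.172,.15],-.412)
E
```

```text
1 delta cm [  8.225 -11.174  12.93 ] rotvec deg [-0.265  0.202  0.165]
-1 delta cm [  8.225 -11.174  12.93 ] rotvec deg [179.735   0.259  -0.317]
t 1.45 tool [ 0.488 -0.017  0.231] q [-0.277 -0.019  1.821 -0.003  1.336 -1.43 ] F [ 0.219 -6.704  0.493] open 0.08554461956038521
R0
 [[ 0.002  0.405  0.914]
 [-0.004  0.914 -0.405]
 [-1.    -0.003  0.004]]
```

>>> apply_moves:
  delta_pos:
    - [0,-3.9,4.5]
    - [2,-7.8,9.0]
    - [5,-11.8,13.5]
    - [8,-11.8,13.5]
    - [8,-11.8,13.5]
  angular:
    - [0,0,0]
    - [0,0,0]
    - [0,0,0]
    - [0,0,0]
    - [0,0,0]
  jaw: [0.45,0.45,0.45,0.45,0.45]
  newtons: 60

```text
time: 2.08
tool_pos: [0.5587, -0.1714, 0.1479]
eef_rot: [3.047, 1.563, 2.631]
force: [-0.6, -0.0, -0.2]
opening: 0.0468
```

```bash
python3 - <<'E'
from plan import *
from rig import robot
snap(robot,"wrist",2)
plan(robot,[.561,-.172,.052],-.412)
E
```

```text
1 delta cm [ 9.807 -0.023  0.165] rotvec deg [-0.197 -0.212 -0.026]
-1 delta cm [ 9.807 -0.023  0.165] rotvec deg [179.803  -0.041   0.333]
t 2.125 tool [ 0.56  -0.171  0.15 ] q [-0.5    0.29   1.648  0.     1.208 -1.655] F [0.145 1.028 0.535] open 0.0470016208439815
R0
 [[-0.003  0.404  0.915]
 [ 0.002  0.915 -0.404]
 [-1.     0.    -0.004]]
```

View pics/wrist2.png

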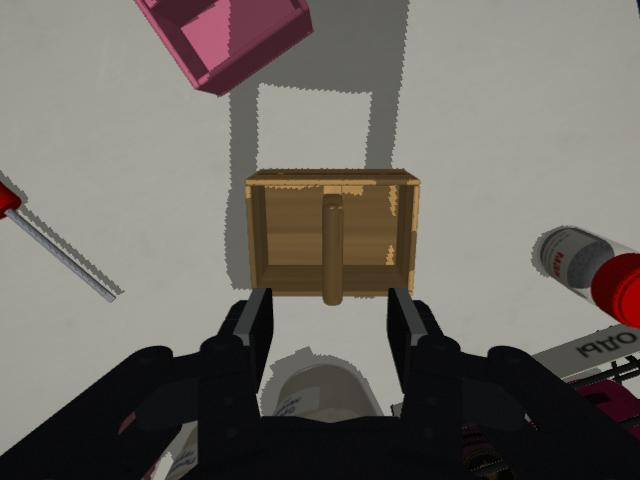

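The caddy is aligned below the gripper: the fin is at column 333 and the finger midline at 330.

>>> apply_moves:
  delta_pos:
    - [3,0,0.1]
    - [6,0,0.1]
    - [8.5,0,0.1]
    - [9.8,0,0.1]
    - [9.8,0,0.1]
  angular:
    - [0,0,0]
    - [0,0,0]
    - [0,0,0]
    - [0,0,0]
    - [0,0,0]
  jaw: [0.45,0.45,0.45,0.45,0.45]

```text
time: 2.75
tool_pos: [0.5621, -0.1719, 0.0538]
eef_rot: [2.082, 1.571, 1.668]
force: [-0.1, 0.4, -0.5]
opening: 0.0467
```

>>> apply_moves:
  delta_pos:
    - [0,0,0]
    - [0,0,0]
    - [0,0,0]
    - [0,0,0]
    - [0,0,0]
  angular:
    - [0,0,0]
    - [0,0,0]
    - [0,0,0]
    - [0,0,0]
    - [0,0,0]
  jaw: [0.7,1,1,1,1]
  newtons: 90

```text
time: 3.38
tool_pos: [0.563, -0.1728, 0.0548]
eef_rot: [0.029, 1.568, -0.386]
force: [-0.4, 2.2, 5.9]
opening: 0.011
```

```bash
python3 - <<'E'
from plan import *
from rig import robot
snap(robot,"wrist",3)
plan(robot,[.561,-.172,.052],-.412)
E
```

```text
1 delta cm [ 0.282 -0.005 -0.22 ] rotvec deg [-0.178  0.149 -0.003]
-1 delta cm [ 0.282 -0.005 -0.22 ] rotvec deg [179.822  -0.005  -0.234]
t 3.425 tool [ 0.563 -0.173  0.055] q [-0.499  0.423  1.691  0.     1.025 -1.655] F [-0.364  1.368  6.484] open 0.011030860651962938
R0
 [[ 0.002  0.403  0.915]
 [-0.001  0.915 -0.403]
 [-1.     0.     0.003]]
```

View pics/wrist3.png

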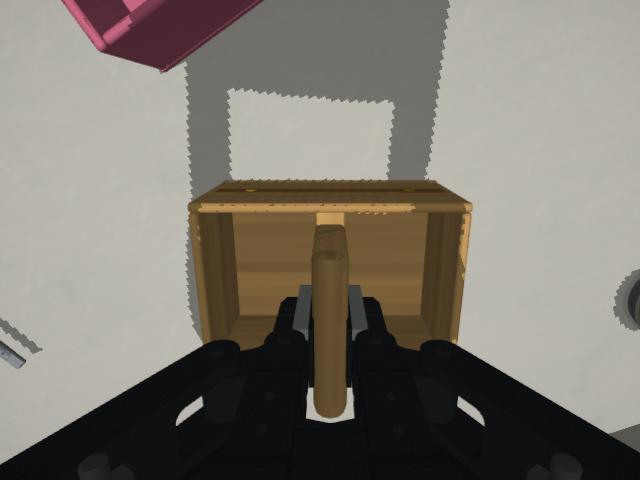

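Grip is secure, with the fin between the pads at an opening of 11 mm. I'll lift.

>>> apply_moves:
  delta_pos:
    - [-1,0,0]
    - [-3,0,0]
    - [-6,0,0]
    - [-9,0,0]
    - [-10,0,0]
  angular:
    - [0,0,0]
    - [0,0,0]
    - [0,0,0]
    - [0,0,0]
    - [0,0,0]
  jaw: [1,1,1,1,1]

```text
time: 4.05
tool_pos: [0.5631, -0.1731, 0.1564]
eef_rot: [-0.095, 1.566, -0.51]
force: [-0.7, -0.3, -4.6]
opening: 0.0108
```

```bash
python3 - <<'E'
from plan import *
from rig import robot
b=np.array([.5145,.147]);y=.033
c,s=np.cos(y),np.sin(y)
def B(x,yy,z): return [b[0]+c*x-s*yy,b[1]+s*x+c*yy,z]
print(B(-.012,-.006,.155))
plan(robot,B(-.012,-.006,.155),y)
E
```

```text
[np.float64(0.5027044974720177), np.float64(0.14060733857361707), 0.155]
1 delta cm [  0.045  26.273 -18.182] rotvec deg [-25.675   0.245   0.081]
-1 delta cm [  0.045  26.273 -18.182] rotvec deg [154.324   0.111  -0.336]
t 4.05 tool [ 0.563 -0.173  0.156] q [-0.5    0.284  1.641 -0.     1.212 -1.655] F [-0.677 -0.284 -4.609] open 0.01081013070140449
R0
 [[ 0.004  0.403  0.915]
 [-0.002  0.915 -0.403]
 [-1.    -0.     0.004]]
```

>>> apply_moves:
  delta_pos:
    - [0,2,-1.4]
    - [0,5,-3.5]
    - [0,8,-5.6]
    - [0,11,-7.6]
    - [0,14,-9.7]
  angular:
    - [0,0,0]
    - [0,0,0]
    - [0,0,0]
    - [0,0,0]
    - [0,0,0]
  jaw: [1,1,1,1,1]

```text
time: 4.68
tool_pos: [0.5278, -0.003, 0.1519]
eef_rot: [-3.061, 1.568, 2.807]
force: [0.5, -0.6, -4.9]
opening: 0.011
```

>>> apply_moves:
  delta_pos:
    - [0,3,-2.1]
    - [0,6,-4.2]
    - [0,9,-6.2]
    - [0,11.5,-8]
    - [0,12.3,-8.5]
  angular:
    - [-4,0,0]
    - [-10,0,0]
    - [-16,0,0]
    - [-22,0,0]
    - [-25.7,0,0]
  jaw: [1,1,1,1,1]

```text
time: 5.3
tool_pos: [0.4989, 0.1441, 0.1518]
eef_rot: [2.969, 1.567, 3.007]
force: [0.6, -0.3, -4.4]
opening: 0.0106
```

>>> apply_moves:
  delta_pos:
    - [0,0,0]
    - [0,0,0]
    - [0,0,0]
    - [0,0,0]
    - [0,0,0]
  angular:
    - [0,0,0]
    - [0,0,0]
    - [0,0,0]
    - [0,0,0]
    - [0,0,0]
  jaw: [1,1,1,1,1]

```text
time: 5.92
tool_pos: [0.5015, 0.1413, 0.1533]
eef_rot: [2.36, 1.571, 2.392]
force: [-0.8, 0.8, -4.3]
opening: 0.011
```

```bash
python3 - <<'E'
from plan import *
from rig import robot
snap(robot,"wrist",4);t=snap(robot,"top",4);s=snap(robot,"scene",4)
crop(t,205,200,100,95,6,"pics/tb4.png");crop(s,215,150,110,100,6,"pics/sb4.png")
plan(robot,[.5027,.1406,.155],.033)
E
```

```text
1 delta cm [-0.17  -0.091  0.119] rotvec deg [0.002 0.    0.   ]
-1 delta cm [-0.17  -0.091  0.119] rotvec deg [-179.998   -0.001    0.001]
t 6.075 tool [0.501 0.141 0.153] q [ 0.047  0.147  1.814 -0.     1.181 -1.557] F [-0.292  0.216 -5.233] open 0.010854590865507972
R0
 [[ 0.    -0.033  0.999]
 [-0.     0.999  0.033]
 [-1.    -0.     0.   ]]
```

View pics/wrist4.png

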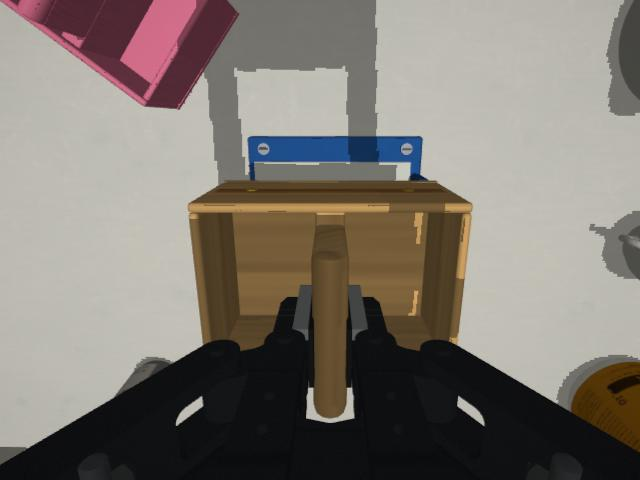

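View pics/tb4.png

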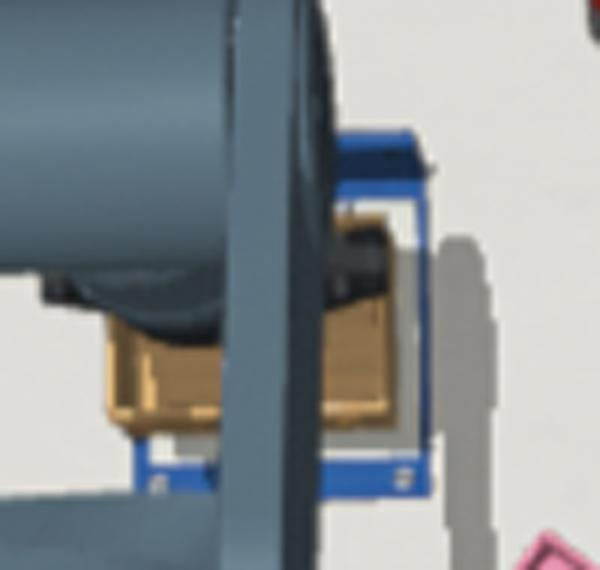

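View pics/sb4.png

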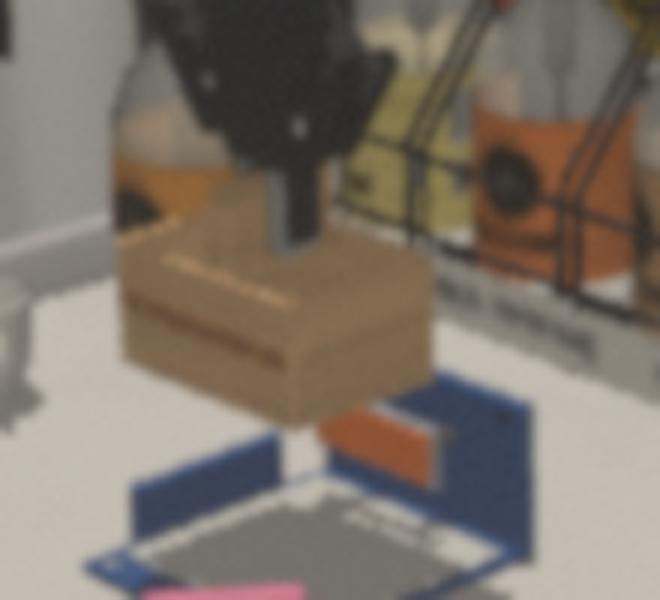

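Held caddy in wrist view: front rim at (190..472, 208), and its lower edge at row 182. The bracket's front edge at row 137 runs parallel. I'll fit both from this one image.

```bash
python3 - <<'E'
from h import *
w=load("wrist4.pkl")
crop(w,180,120,160,110,5,"pics/w4a.png");crop(w,330,120,160,110,5,"pics/w4b.png")
E
```

```text
(no output)
```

View pics/w4a.png

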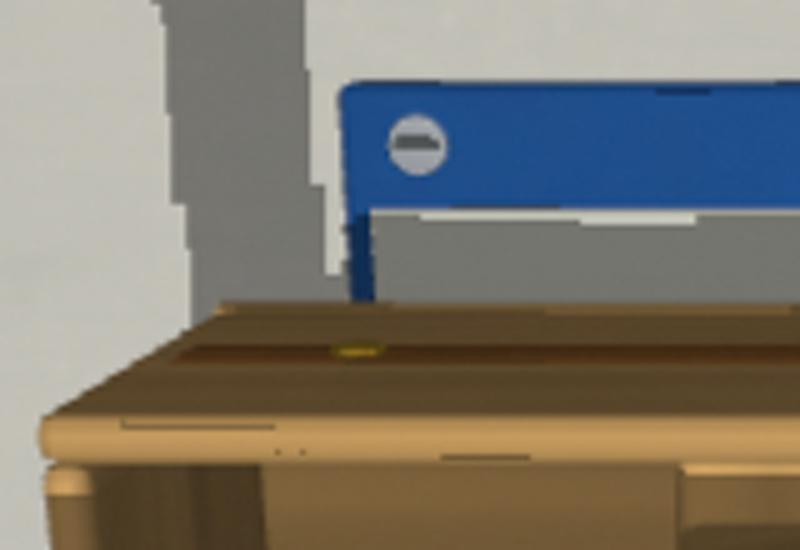

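View pics/w4b.png

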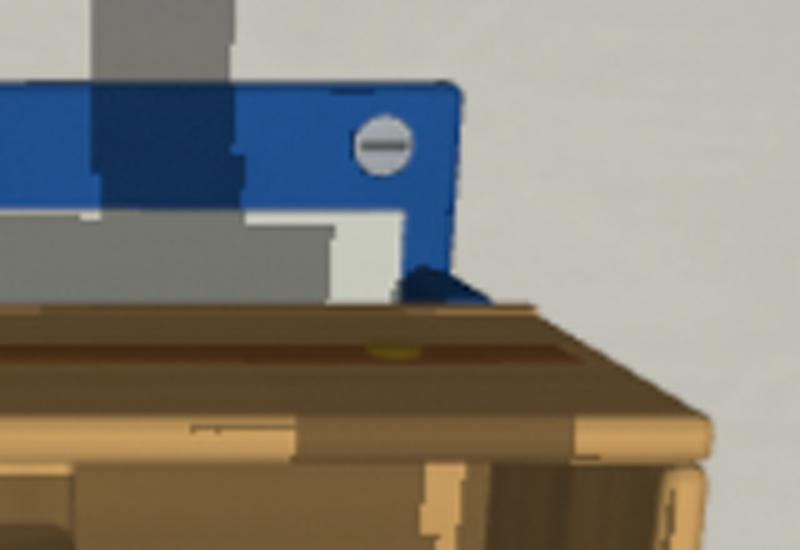

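```bash
python3 - <<'E'
from fit import *
np.set_printoptions(precision=4,suppress=True)
w=load("wrist4.pkl")
a=atz(w,248,136.3,.008);b=atz(w,422.4,136.3,.008)
print("br corners",a,b,np.linalg.norm(a-b),"yaw",np.arctan2(-(b-a)[0],(b-a)[1]))
y=.033;Rz=R.from_euler('z',y).as_matrix()
for p,q in ((a,(-.075,-.068,.008)),(b,(-.075,.063,.008))): print("origin est",p-Rz@np.array(q))
o=[(w,188.2,203.3,(-40,-55,56)),(w,472.4,203.3,(-40,55,56)),(w,223.8,181,(-40,-55,0)),(w,437.4,181,(-40,55,0))]
x,r=fit(o,[.5,.14,.1,.03]);print("caddy",x);print(r.T)
o=np.array([.5145,.147,0]);print("rel",Rz.T@(x[:3]-o))
E
```

```text
br corners [0.4413 0.0777 0.008 ] [0.4371 0.206  0.008 ] 0.12841641980450014 yaw 0.033165844333317485
origin est [0.514  0.1481 0.    ]
origin est [0.5141 0.1456 0.    ]
caddy [0.4985 0.1401 0.0966 0.0333]
[[-0.5313  0.5762  2.0885 -2.835 ]
 [ 0.0565  0.0618 -0.078  -0.084 ]]
rel [-0.0162 -0.0063  0.0966]
```

>>> apply_moves:
  delta_pos:
    - [2,0,0]
    - [4.5,0,0]
    - [6.5,0,0]
    - [8,0,0]
    - [8.5,0,0]
  angular:
    - [0,0,0]
    - [0,0,0]
    - [0,0,0]
    - [0,0,0]
    - [0,0,0]
  jaw: [1,1,1,1,1]

```text
time: 6.7
tool_pos: [0.5009, 0.1416, 0.0674]
eef_rot: [-3.119, 1.569, -3.085]
force: [-0.2, -0.3, -4.3]
opening: 0.0109
```

>>> apply_moves:
  delta_pos:
    - [0.1,0,0]
    - [0.2,0,0]
    - [0.3,0,0]
    - [0.3,0,0]
    - [0.3,0,0]
  angular:
    - [0,0,0]
    - [0,0,0]
    - [0,0,0]
    - [0,0,0]
    - [0,0,0]
  jaw: [1,1,1,1,1]

```text
time: 7.32
tool_pos: [0.5016, 0.1416, 0.0655]
eef_rot: [-0.007, 1.57, 0.027]
force: [-0.3, 0.5, -4.0]
opening: 0.0106
```

>>> apply_moves:
  delta_pos:
    - [0.1,0,0]
    - [0.2,0,0]
    - [0.25,0,0]
    - [0.25,0,0]
    - [0.25,0,0]
  angular:
    - [0,0,0]
    - [0,0,0]
    - [0,0,0]
    - [0,0,0]
    - [0,0,0]
  jaw: [1,1,1,1,1]

```text
time: 7.95
tool_pos: [0.5016, 0.1416, 0.0629]
eef_rot: [0.075, 1.571, 0.109]
force: [-0.4, 1.1, -2.6]
opening: 0.0108
```

>>> apply_moves:
  delta_pos:
    - [0.05,0,0]
    - [0.1,0,0]
    - [0.15,0,0]
    - [0.15,0,0]
    - [0.15,0,0]
  angular:
    - [0,0,0]
    - [0,0,0]
    - [0,0,0]
    - [0,0,0]
    - [0,0,0]
  jaw: [1,1,1,1,1]

```text
time: 8.57
tool_pos: [0.5025, 0.1417, 0.0628]
eef_rot: [-0.007, 1.569, 0.027]
force: [-3.8, 0.0, 8.4]
opening: 0.0111
```

>>> apply_moves:
  delta_pos:
    - [-0.07,0,0]
    - [-0.07,0.1,0]
    - [-0.07,0.2,0]
    - [-0.07,0.3,0]
    - [-0.07,0.4,0]
  angular:
    - [0,0,0]
    - [0,0,0]
    - [0,0,0]
    - [0,0,0]
    - [0,0,0]
  jaw: [1,1,1,1,1]

```text
time: 9.2
tool_pos: [0.5024, 0.1453, 0.0628]
eef_rot: [-0.269, 1.569, -0.235]
force: [0.3, -1.6, 5.9]
opening: 0.011
```

>>> apply_moves:
  delta_pos:
    - [0,0.05,0]
    - [0,0.1,0]
    - [0,0.15,0]
    - [0,0.15,0]
    - [0,0.15,0]
  angular:
    - [0,0,0]
    - [0,0,0]
    - [0,0,0]
    - [0,0,0]
    - [0,0,0]
  jaw: [1,1,1,1,1]

```text
time: 9.82
tool_pos: [0.5024, 0.1468, 0.0628]
eef_rot: [-0.219, 1.569, -0.185]
force: [0.5, -1.2, 6.0]
opening: 0.0108
```

>>> apply_moves:
  delta_pos:
    - [0,0.05,0]
    - [0,0.1,0]
    - [0,0.15,0]
    - [0,0.15,0]
    - [0,0.15,0]
  angular:
    - [0,0,0]
    - [0,0,0]
    - [0,0,0]
    - [0,0,0]
    - [0,0,0]
  jaw: [1,1,1,1,1]

```text
time: 10.45
tool_pos: [0.5023, 0.1476, 0.0628]
eef_rot: [-0.746, 1.568, -0.713]
force: [0.7, -6.9, 6.6]
opening: 0.0111
```

```bash
python3 - <<'E'
from plan import *
from rig import robot
w=snap(robot,"wrist",5);s=snap(robot,"scene",5)
crop(s,215,170,110,90,7,"pics/sb5.png")
o=robot.get_obs();print(o["tool_pos"],o["force"],o["wrist_torque"])
E
```

```text
[0.502 0.148 0.063] [-0.421 -5.688  6.151] [-0.785  0.009  0.007]
```

View pics/sb5.png

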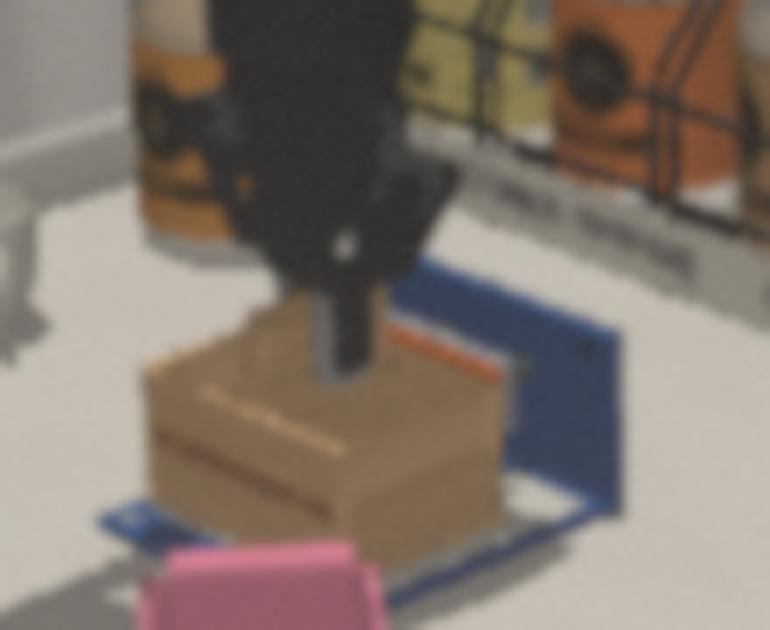

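View pics/wrist5.png

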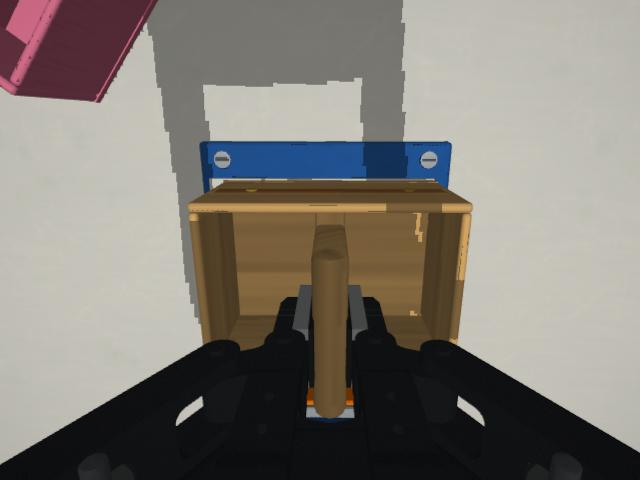

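Contact with the side stop is felt (Fy -6.9 N). The edges look parallel in the wrist view, and the orange plate top is visible at (330,397). I'll ease the side force and advance towards the plate.

>>> apply_moves:
  delta_pos:
    - [0,-0.05,0]
    - [0,-0.05,0.25]
    - [0,-0.05,0.5]
    - [0,-0.05,0.75]
    - [0,-0.05,1.0]
  angular:
    - [0,0,0]
    - [0,0,0]
    - [0,0,0]
    - [0,0,0]
    - [0,0,0]
  jaw: [1,1,1,1,1]

```text
time: 11.18
tool_pos: [0.511, 0.1478, 0.0629]
eef_rot: [-2.206, 1.569, -2.172]
force: [-6.8, -4.8, 12.2]
opening: 0.0105
```

>>> apply_moves:
  delta_pos:
    - [0,0,0.1]
    - [0,0,0.2]
    - [0,0,0.3]
    - [0,0,0.3]
    - [0,0,0.3]
  angular:
    - [0,0,0]
    - [0,0,0]
    - [0,0,0]
    - [0,0,0]
    - [0,0,0]
  jaw: [1,1,1,1,1]

```text
time: 11.8
tool_pos: [0.5141, 0.1479, 0.0628]
eef_rot: [-2.058, 1.569, -2.025]
force: [-6.0, -4.1, 11.8]
opening: 0.0109
```

```bash
python3 - <<'E'
from plan import *
from rig import robot
w=snap(robot,"wrist",6);w5=load("wrist5.pkl")
im=np.hstack([cv2.resize(x["img"][360:430,290:370,::-1],None,fx=4.9,fy=6,interpolation=cv2.INTER_CUBIC) for x in (w5,w)]);cv2.imwrite("pics/w56.png",im)
s=snap(robot,"scene",6);crop(s,215,170,110,90,7,"pics/sb6.png")
o=robot.get_obs();print(o["tool_pos"],o["force"],o["wrist_torque"])
E
```

```text
[0.514 0.148 0.063] [-5.398 -3.895 12.67 ] [-0.619  0.709  0.062]
```

View pics/w56.png

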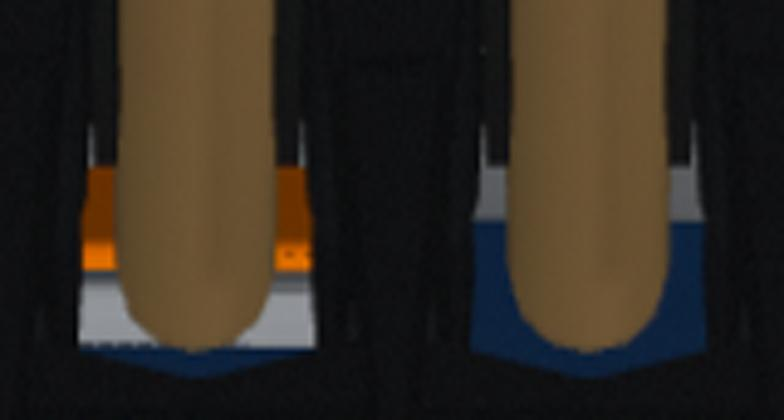

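View pics/sb6.png

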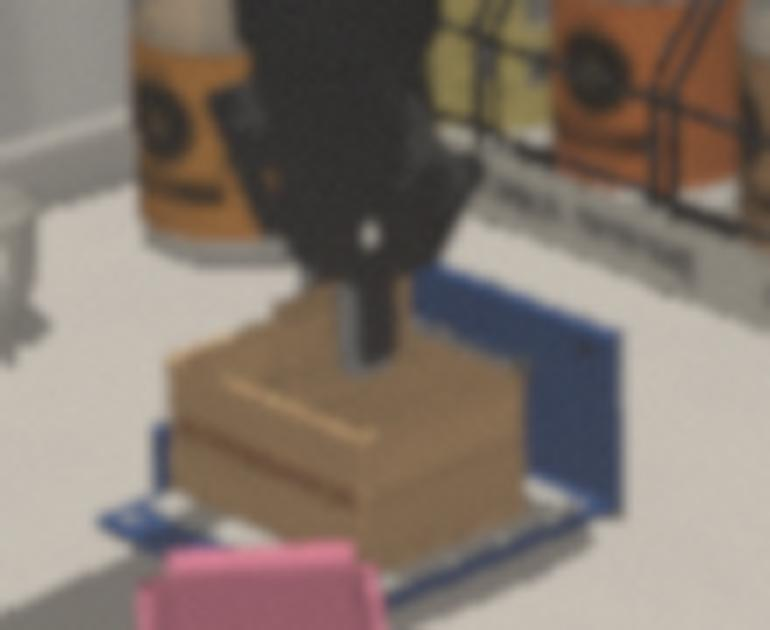

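View pics/wrist6.png

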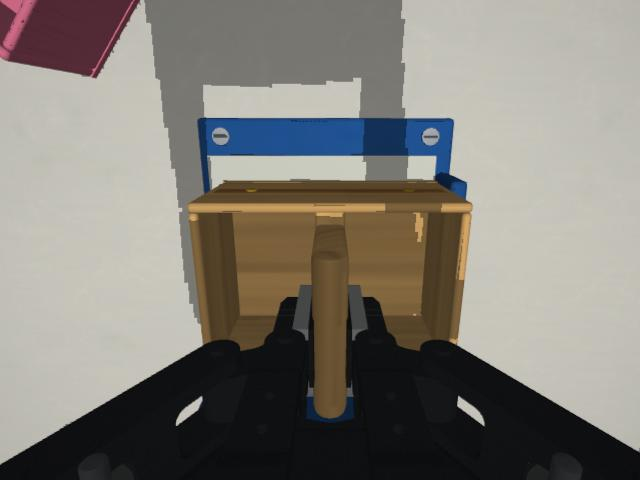

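```bash
cat > rel.py <<'E'
from fit import *
def rel(w,vb,ub,cu,cv):
    a=atz(w,ub[0],vb,.008);b=atz(w,ub[1],vb,.008)
    o=[(w,188.2,203.3,(-40,-55,56)),(w,472.4,203.3,(-40,55,56)),(w,cu[0],cv,(-40,-55,0)),(w,cu[1],cv,(-40,55,0))]
    x,r=fit(o,[.5,.14,.1,.03]);m=(a+b)/2
    d=R.from_euler('z',-.033).as_matrix()@(x[:3]-m)
    p=atz(w,cu[0],cv,.008);q=atz(w,cu[1],cv,.008)
    d2=R.from_euler('z',-.033).as_matrix()@((p+q)/2-m)
    print("fit x",(d[0]-.075)*1000,"edge-based x",(d2[0]-.075+.04)*1000,"y",d2[1]*1000-2.5,"z",x[2])
E
python3 - <<'E'
from rel import *
w=load("wrist6.pkl");rel(w,118,(198,453),(223.8,437.4),181)
w=load("wrist5.pkl");rel(w,142,(201,450),(223.8,437.4),181)
w=load("wrist4.pkl")
crop(load("wrist6.pkl"),190,110,150,100,5,"pics/w6a.png");crop(load("wrist6.pkl"),330,110,150,100,5,"pics/w6b.png")
E
```

```text
fit x -3.285685902845975 edge-based x -3.5497931135503453 y 0.11090609606928803 z 0.006163753786686634
fit x -14.993507131759252 edge-based x -15.195698845573855 y 0.12652475335131008 z 0.006012211651641376
```

View pics/w6b.png

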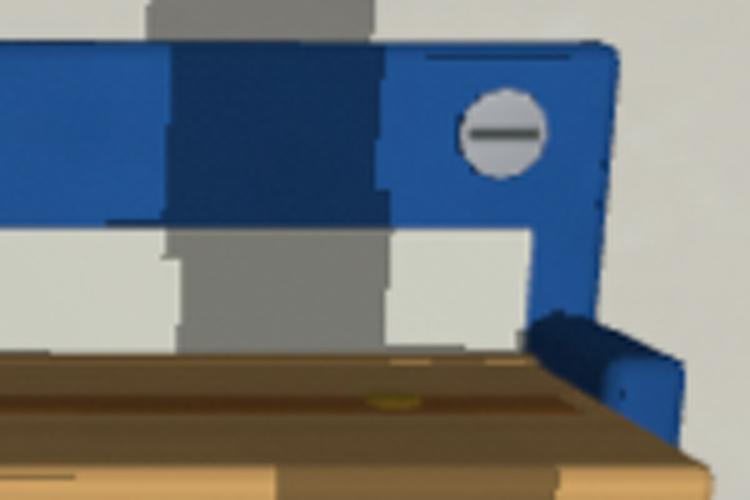

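View pics/w6a.png

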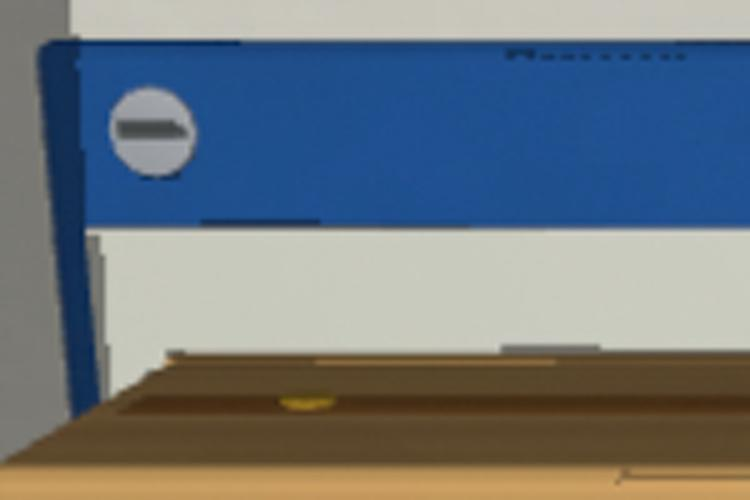

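Caddy is square and against the stop at bracket x about -3 mm, so it hasn't reached the plate yet. The Fx felt so far is friction, so I'll ease the down-press before continuing.

>>> apply_moves:
  delta_pos:
    - [-0.05,0,0]
    - [-0.08,-0.02,0]
    - [-0.08,-0.02,0]
    - [-0.08,-0.02,0]
    - [-0.08,-0.02,0]
  angular:
    - [0,0,0]
    - [0,0,0]
    - [0,0,0]
    - [0,0,0]
    - [0,0,0]
  jaw: [1,1,1,1,1]

```text
time: 12.52
tool_pos: [0.5141, 0.1479, 0.0629]
eef_rot: [-2.146, 1.57, -2.112]
force: [-3.4, -4.8, 5.8]
opening: 0.0105
```

>>> apply_moves:
  delta_pos:
    - [0,0,0.1]
    - [0,0,0.2]
    - [0,0,0.3]
    - [0,0,0.3]
    - [0,0,0.3]
  angular:
    - [0,0,0]
    - [0,0,0]
    - [0,0,0]
    - [0,0,0]
    - [0,0,0]
  jaw: [1,1,1,1,1]

```text
time: 13.15
tool_pos: [0.5167, 0.148, 0.0629]
eef_rot: [-2.624, 1.569, -2.591]
force: [-4.9, -5.1, 7.4]
opening: 0.0108
```

>>> apply_moves:
  delta_pos:
    - [0,0,0.1]
    - [0,0,0.2]
    - [0,0,0.3]
    - [0,0,0.3]
    - [0,0,0.3]
  angular:
    - [0,0,0]
    - [0,0,0]
    - [0,0,0]
    - [0,0,0]
    - [0,0,0]
  jaw: [1,1,1,1,1]

```text
time: 13.78
tool_pos: [0.5191, 0.1481, 0.063]
eef_rot: [-2.823, 1.568, -2.789]
force: [-7.5, -5.5, 11.6]
opening: 0.0107
```

>>> apply_moves:
  delta_pos:
    - [-0.03,-0.03,0.1]
    - [-0.05,-0.03,0.2]
    - [-0.05,-0.03,0.3]
    - [-0.05,-0.03,0.3]
    - [-0.05,-0.03,0.3]
  angular:
    - [0,0,0]
    - [0,0,0]
    - [0,0,0]
    - [0,0,0]
    - [0,0,0]
  jaw: [1,1,1,1,1]

```text
time: 14.4
tool_pos: [0.5213, 0.1481, 0.063]
eef_rot: [-3.021, 1.566, -2.987]
force: [-8.8, -3.0, 10.2]
opening: 0.0105
```

```bash
python3 - <<'E'
from plan import *
from rig import robot
w=snap(robot,"wrist",7)
s=snap(robot,"scene",7);crop(s,245,190,80,65,9,"pics/sb7.png")
crop(w,180,85,160,120,5,"pics/w7a.png");crop(w,330,85,160,120,5,"pics/w7b.png")
o=robot.get_obs();print(o["tool_pos"],o["eef_rot"],rot(o["eef_rot"])[:,0],o["force"],o["wrist_torque"])
E
```

```text
[0.521 0.148 0.063] [-3.029  1.566 -2.995] [-0.005 -0.001 -1.   ] [-9.352 -3.976  9.842] [-0.589  1.294 -0.032]
```

View pics/sb7.png

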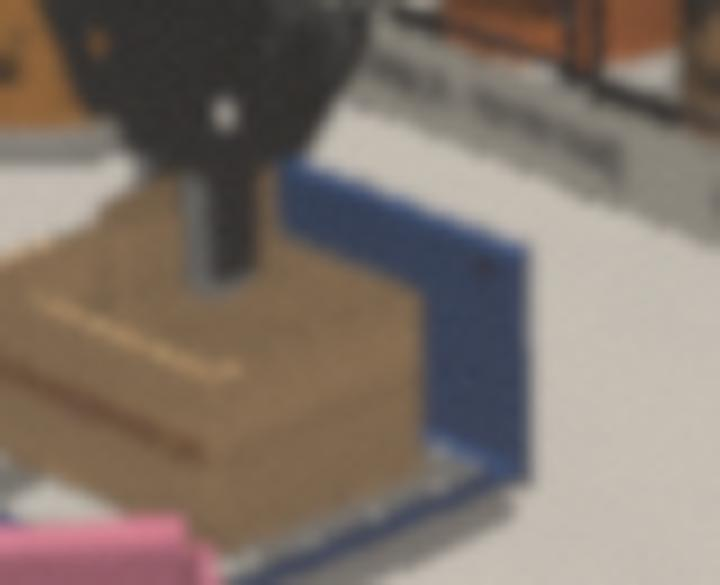

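View pics/w7b.png

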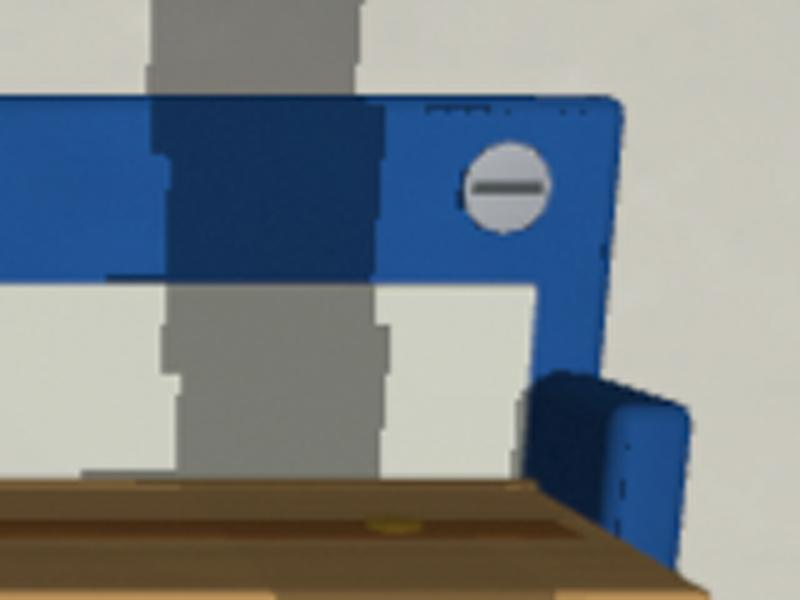

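View pics/w7a.png

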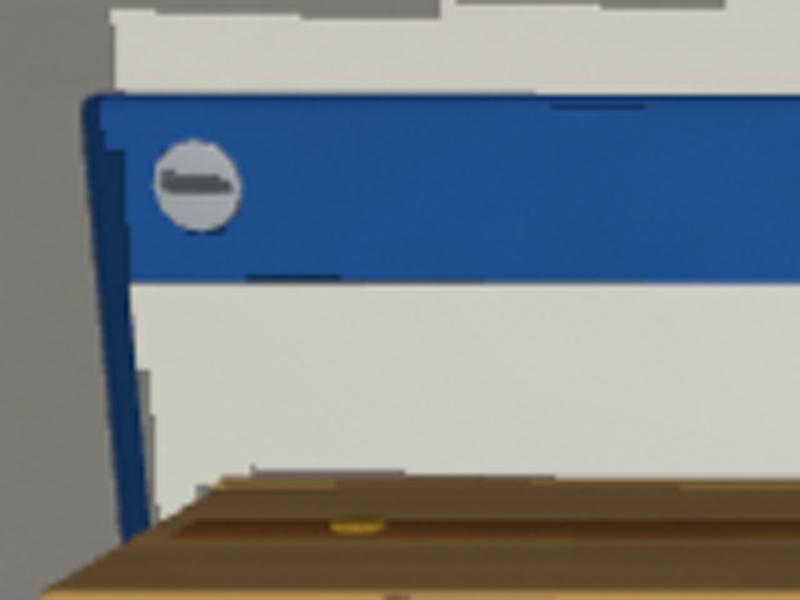

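View pics/wrist7.png

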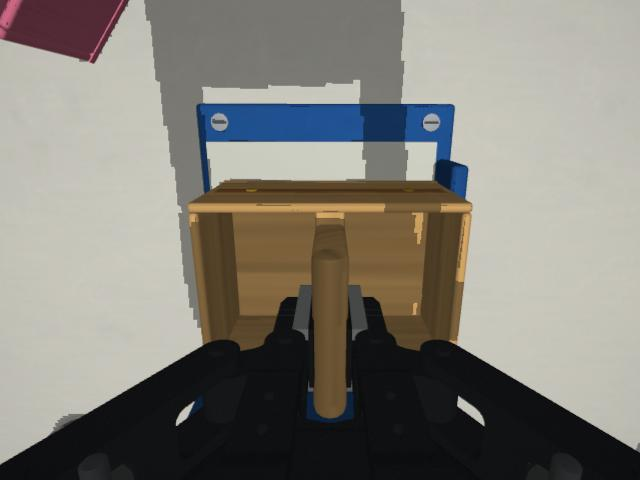

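```bash
python3 - <<'E'
from rel import *
w=load("wrist7.pkl");rel(w,104.3,(196.6,454.6),(223.8,437.4),181)
w6=load("wrist6.pkl")
im=np.hstack([cv2.resize(x["img"][360:430,290:370,::-1],None,fx=4.9,fy=6,interpolation=cv2.INTER_CUBIC) for x in (w6,w)]);cv2.imwrite("pics/w67.png",im)
E
```

```text
fit x 3.325335945121799 edge-based x 2.980841938373308 y 0.05065553559817326 z 0.006517018134929396
```

View pics/w67.png

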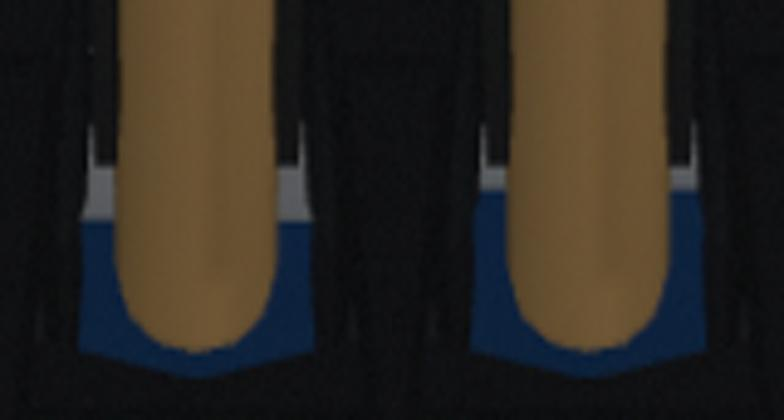

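Two independent cues agree. The plate's rear edge in the wrist view stopped moving at TCP x≈0.517, and the bracket-edge fit gives caddy x≈+3 mm, so the plate is in by about 4 mm. About 6 mm more is needed.

>>> apply_moves:
  delta_pos:
    - [-0.02,0,0.1]
    - [-0.04,0,0.2]
    - [-0.05,0,0.3]
    - [-0.05,0,0.35]
    - [-0.05,0,0.35]
  angular:
    - [0,0,0]
    - [0,0,0]
    - [0,0,0]
    - [0,0,0]
    - [0,0,0]
  jaw: [1,1,1,1,1]

```text
time: 15.12
tool_pos: [0.5237, 0.1482, 0.0631]
eef_rot: [-3.054, 1.564, -3.02]
force: [-10.7, -4.1, 10.0]
opening: 0.0106
```

>>> apply_moves:
  delta_pos:
    - [-0.02,0,0.1]
    - [-0.04,0,0.2]
    - [-0.05,0,0.3]
    - [-0.05,0,0.3]
    - [-0.05,0,0.3]
  angular:
    - [0,0,0]
    - [0,0,0]
    - [0,0,0]
    - [0,0,0]
    - [0,0,0]
  jaw: [1,1,1,1,1]

```text
time: 15.75
tool_pos: [0.5259, 0.1483, 0.0632]
eef_rot: [-3.062, 1.562, -3.028]
force: [-14.0, -4.3, 9.8]
opening: 0.0106
```

```bash
python3 - <<'E'
from plan import *
from rig import robot
w=snap(robot,"wrist",8);w7=load("wrist7.pkl")
crop(w,180,75,160,120,5,"pics/w8a.png");crop(w,330,75,160,120,5,"pics/w8b.png")
s=snap(robot,"scene",8);crop(s,245,190,80,65,9,"pics/sb8.png")
im=np.hstack([cv2.resize(x["img"][360:430,290:370,::-1],None,fx=4.9,fy=6,interpolation=cv2.INTER_CUBIC) for x in (w7,w)]);cv2.imwrite("pics/w78.png",im)
o=robot.get_obs();print(o["tool_pos"]*1000,rot(o["eef_rot"])[:,0],rot(o["eef_rot"])[:,1],o["force"],o["wrist_torque"])
E
```

```text
[525.889 148.304  63.197] [-0.009 -0.001 -1.   ] [-0.034  0.999 -0.001] [-12.134  -3.95    9.667] [-0.624  1.984 -0.051]
```

View pics/w8a.png

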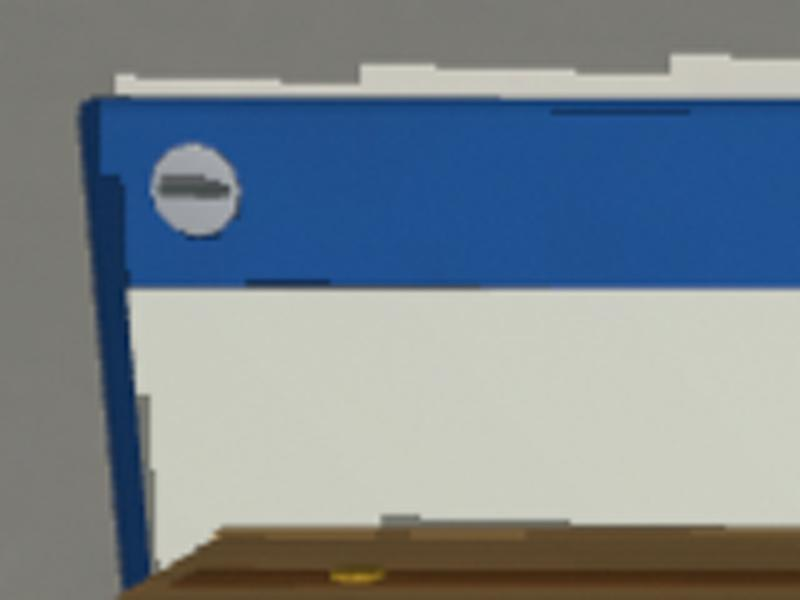

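View pics/w8b.png

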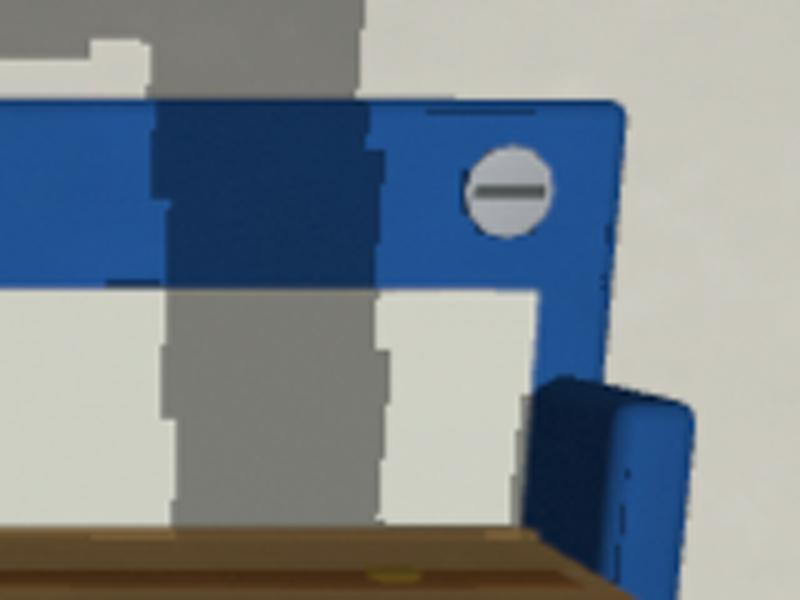

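View pics/w78.png

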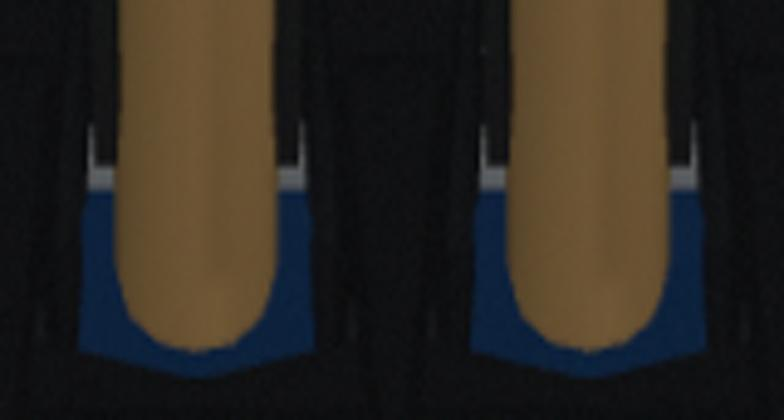

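View pics/sb8.png

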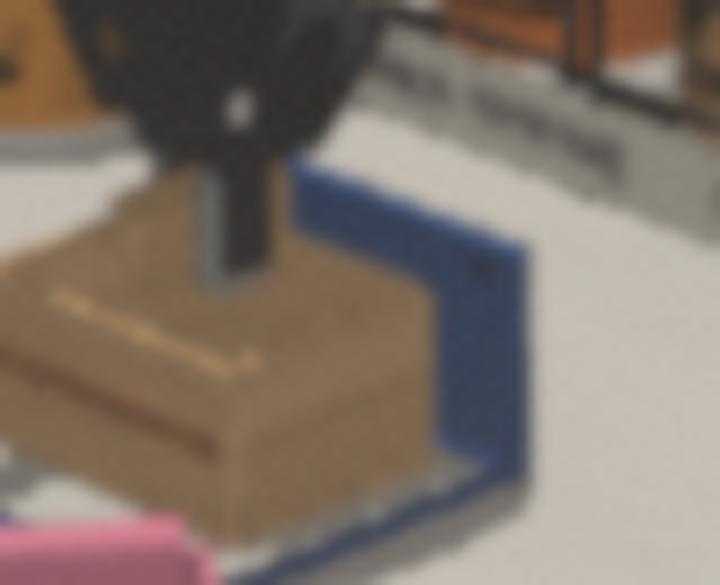

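>>> apply_moves:
  delta_pos:
    - [-0.02,0,0.06]
    - [-0.02,0,0.12]
    - [-0.02,0,0.12]
    - [-0.02,0,0.12]
    - [-0.02,0,0.12]
  angular:
    - [0,0,0]
    - [0,0,0]
    - [0,0,0]
    - [0,0,0]
    - [0,0,0]
  jaw: [1,1,1,1,1]

```text
time: 16.48
tool_pos: [0.5267, 0.1483, 0.0632]
eef_rot: [-3.065, 1.561, -3.031]
force: [-13.8, -4.8, 10.1]
opening: 0.0106
```

>>> apply_moves:
  delta_pos:
    - [0,0,0]
    - [0,0,0]
    - [0,0,0]
    - [0,0,0]
    - [0,0,0]
  angular:
    - [0,0,0]
    - [0,0,0]
    - [0,0,0]
    - [0,0,0]
    - [0,0,0]
  jaw: [1,1,1,1,1]

```text
time: 17.1
tool_pos: [0.5267, 0.1483, 0.0632]
eef_rot: [-3.066, 1.561, -3.032]
force: [-14.1, -4.9, 10.2]
opening: 0.0106
```

>>> apply_moves:
  delta_pos:
    - [0,0,0]
    - [0,0,0]
    - [0,0,0]
    - [0,0,0]
    - [0,0,0]
  angular:
    - [0,0,0]
    - [0,0,0]
    - [0,0,0]
    - [0,0,0]
    - [0,0,0]
  jaw: [1,1,1,1,1]

```text
time: 17.73
tool_pos: [0.5267, 0.1483, 0.0632]
eef_rot: [-3.065, 1.561, -3.031]
force: [-14.2, -3.8, 11.3]
opening: 0.0106
```

```bash
python3 - <<'E'
from rel import *
from rig import robot
w=snap(robot,"wrist",9)
o=robot.get_obs();print(o["tool_pos"]*1000,rot(o["eef_rot"])[:,:2],o["force"],o["wrist_torque"])
rel(load("wrist8.pkl"),94.9,(196,454.9),(223.8,437.4),181)
crop(w,180,70,310,135,2.5,"pics/w9.png")
# gradient-located edges along column 300: bracket front edge, sheet edge, caddy lower edge
for n in (7,8,9):
    g=load(f"wrist{n}.pkl")["img"].astype(int);col=g[80:200,420:435].mean(1)
    d=np.abs(np.diff(col,axis=0)).sum(1);print(n,[(80+i,int(d[i])) for i in np.argsort(d)[::-1][:8]])
E
```

```text
[526.66813401 148.3299006   63.22166315] [[-9.48713386e-03 -3.38620595e-02]
 [-1.03127827e-03  9.99426264e-01]
 [-9.99954464e-01 -7.09465002e-04]] [-13.00591194  -4.32058334  10.62119182] [-0.67600722  2.13202014 -0.05418463]
fit x 7.873190450325987 edge-based x 7.437716761070343 y 0.1284683727757856 z 0.006885189548326766
7 [(np.int64(103), 365), (np.int64(180), 224), (np.int64(141), 191), (np.int64(123), 142), (np.int64(179), 105), (np.int64(142), 89), (np.int64(120), 87), (np.int64(130), 84)]
8 [(np.int64(94), 344), (np.int64(179), 250), (np.int64(132), 200), (np.int64(111), 112), (np.int64(114), 103), (np.int64(97), 82), (np.int64(121), 81), (np.int64(131), 78)]
9 [(np.int64(92), 292), (np.int64(131), 240), (np.int64(178), 185), (np.int64(110), 107), (np.int64(112), 104), (np.int64(130), 102), (np.int64(102), 67), (np.int64(179), 65)]
```

View pics/w9.png

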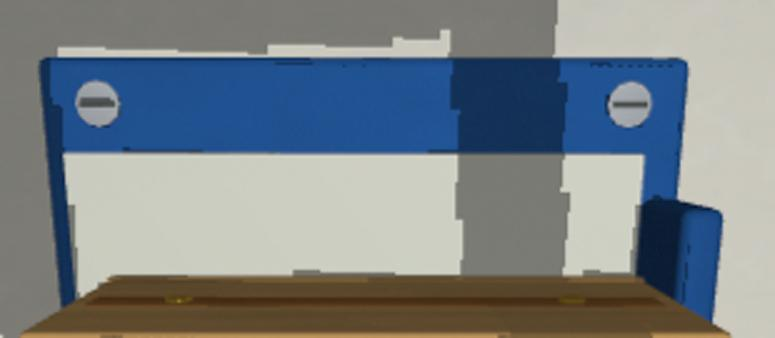

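Plate is in by about 9.5 mm on TCP travel past contact, or 8.5–9.4 mm on the wrist image. The caddy is still square and against the stop, so I'll hold.

>>> apply_moves:
  delta_pos:
    - [0,0,0]
    - [0,0,0]
    - [0,0,0]
    - [0,0,0]
    - [0,0,0]
  angular:
    - [0,0,0]
    - [0,0,0]
    - [0,0,0]
    - [0,0,0]
    - [0,0,0]
  jaw: [1,1,1,1,1]

```text
time: 18.4
tool_pos: [0.5267, 0.1483, 0.0632]
eef_rot: [-3.066, 1.561, -3.032]
force: [-14.8, -4.7, 10.6]
opening: 0.0106
```

>>> apply_moves:
  delta_pos:
    - [0,0,0]
    - [0,0,0]
    - [0,0,0]
    - [0,0,0]
    - [0,0,0]
  angular:
    - [0,0,0]
    - [0,0,0]
    - [0,0,0]
    - [0,0,0]
    - [0,0,0]
  jaw: [1,1,1,1,1]

```text
time: 19.02
tool_pos: [0.5267, 0.1483, 0.0632]
eef_rot: [-3.068, 1.561, -3.034]
force: [-13.0, -4.5, 11.2]
opening: 0.0106
```

>>> apply_moves:
  delta_pos:
    - [0,0,0]
    - [0,0,0]
    - [0,0,0]
    - [0,0,0]
    - [0,0,0]
  angular:
    - [0,0,0]
    - [0,0,0]
    - [0,0,0]
    - [0,0,0]
    - [0,0,0]
  jaw: [1,1,1,1,1]

```text
time: 19.65
tool_pos: [0.5267, 0.1483, 0.0632]
eef_rot: [-3.069, 1.561, -3.035]
force: [-14.1, -3.3, 10.1]
opening: 0.011
```

>>> apply_moves:
  delta_pos:
    - [0,0,0]
    - [0,0,0]
    - [0,0,0]
    - [0,0,0]
    - [0,0,0]
  angular:
    - [0,0,0]
    - [0,0,0]
    - [0,0,0]
    - [0,0,0]
    - [0,0,0]
  jaw: [1,1,1,1,1]

```text
time: 20.27
tool_pos: [0.5267, 0.1483, 0.0632]
eef_rot: [-3.067, 1.561, -3.033]
force: [-13.1, -4.8, 10.5]
opening: 0.0108
```

```bash
python3 - <<'E'
from rel import *
from rig import robot
s=snap(robot,"scene",10);crop(s,215,170,110,90,7,"pics/sb10.png");w=snap(robot,"wrist",10)
o=robot.get_obs();print(o["time"],o["tool_pos"]*1000,o["force"])
rel(w,92.9,(195.8,455),(223.8,437.4),180)
E
```

```text
20.375 [526.68375491 148.33323333  63.2336937 ] [-14.10220947  -4.28583901  10.32744708]
fit x 8.707173992609786 edge-based x 7.8577274041607 y 0.1539924563228876 z 0.00698350088497126
```

View pics/sb10.png

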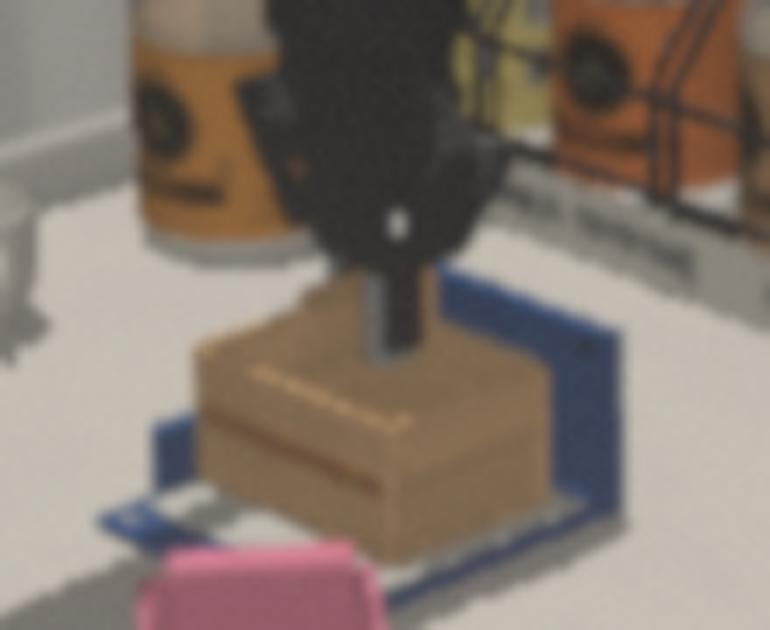

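View pics/scene10.png

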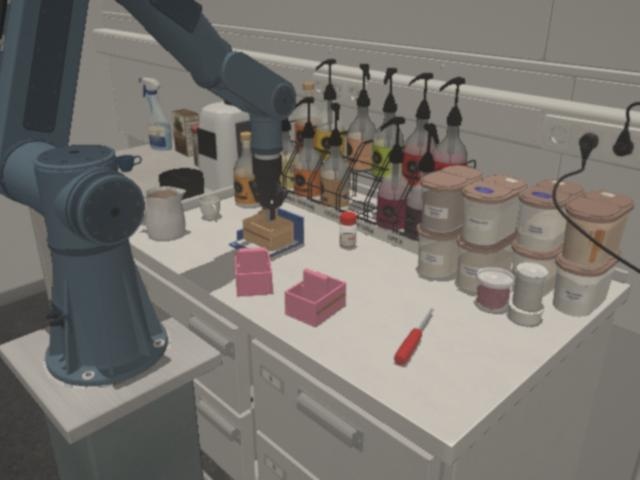

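The caddy stands flat and square on the base against the stop, at about (268,232) in the scene view. The cup, jar and driver haven't been disturbed. The push has held steady for about 4 s, so I'll hand in.

```bash
python3 - <<'E'
from rig import robot
print(robot.finish_job())
E
```

```text
the job is handed in; nothing more can be done
None
```

The wooden caddy is on the bracket's base, against the side stop and pressed into the sprung plate. I handed the job in with the arm still holding it there.

- **Press:** the plate is in about 9.5 mm going by arm travel since contact, and about 7–9 mm going by the final wrist pictures, so roughly 7–10 N from the spring. The two readings differ by 1–2 mm, but both are within the allowed travel.
- **Hand force:** the wrist read 13–15 N forward. I put the excess over the spring force down to friction on the base and side stop. I had no direct reading of the force on the plate.
- **Hold:** the hand stayed still to within 0.1 mm for about 4 s before hand-in, at 20.4 s of the 54 s allowed.
- **Fit:** the caddy is square to the bracket, and its sideways position is within about 0.2 mm of nominal. The side stop takes about 4 N. It looks flat in the side view, though the hand leans about 0.5° under the push.
- **Bystanders:** the cup, jar and screwdriver look untouched in the last scene picture; I did not measure their positions.

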